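# Close down the regulator bench: swap the packs in the charger and hang up the T-wrenches

## Task

Close down the bench for the night: the battery packs standing in the charger are charged, so lift them out and stand them on their plug ends on the sloped ready shelf. Plug every spent pack from the bench fully home into the charger and, once they are all in, push the charger's switch lever over to on. Hang the T-handle socket wrenches by their handles on the free pairs of pegs of the chrome rack, and leave the regulator parts (white diaphragm plate, brass elbow, steel spring retainer, grey vent screen) where they lie.

Things in the scene. Friction and masses are not known exactly. Their poses are not given: they have to be found in the camera images.
- charger: fixed three-bay bench charger, grey box 110 (x) x 250 (y) x 60 high, with a further 110 x 76 switch housing of the same height against its -y end. Origin: centre of the underside of the three-bay part, z up; y along the row of bays. Its place and yaw vary. All sizes in this list are in mm
- bay_1 (a point): centre of the mouth of bay 1 on the charger's top face, 60 above the bench; axes as the charger's. Bays are 78 apart along y (bay 1 at +y, bay 3 next to the switch); each is a well 67 (x) x 59 (y), 39 deep. A pack is home, x along charger x, when its shoulder rests on the top face, its foot 34 below the mouth. One or two bays hold charged packs at the start
- bay_2 (a point): centre of the mouth of bay 2 on the charger's top face, 60 above the bench; axes as the charger's. Bays are 78 apart along y (bay 1 at +y, bay 3 next to the switch); each is a well 67 (x) x 59 (y), 39 deep. A pack is home, x along charger x, when its shoulder rests on the top face, its foot 34 below the mouth. One or two bays hold charged packs at the start
- bay_3 (a point): centre of the mouth of bay 3 on the charger's top face, 60 above the bench; axes as the charger's. Bays are 78 apart along y (bay 1 at +y, bay 3 next to the switch); each is a well 67 (x) x 59 (y), 39 deep. A pack is home, x along charger x, when its shoulder rests on the top face, its foot 34 below the mouth. One or two bays hold charged packs at the start
- charger_switch (a joint): switch lever on a block 70 (x) x 50 x 25 high on top of the charger's switch housing, rad: near 0 = off (leaning 0.5 rad towards charger -x), 1.0 = on, its stop (leaning 0.5 rad towards +x); turns about charger y on a pivot 82 above the bench; light (under 5 N at the ball) and stays where it is left
- charger_switch_tip (a point): centre of the 26 mm ball on the end of the 50 mm switch lever, 126 above the bench when off or on, 132 when upright; 85 from bay 3 along y, 24 to -x of the pivot when off, 24 to +x when on; moves with the lever
- charged_1: black battery pack, charged. 80 tall, 0.34-0.53 kg. From below: plug 64 (x) x 56 (y), 34 tall, foot chamfered 2; shoulder 72 x 64, 14 tall; grip block 24 (x) x 44 (y), 32 tall, to be pinched across x. Origin: centre of the foot; z up; a half turn about z makes no difference. Home in bay 1 of the charger at the start, or absent (one or two of three are present)
- charged_2: black battery pack, charged. 80 tall, 0.34-0.53 kg. From below: plug 64 (x) x 56 (y), 34 tall, foot chamfered 2; shoulder 72 x 64, 14 tall; grip block 24 (x) x 44 (y), 32 tall, to be pinched across x. Origin: centre of the foot; z up; a half turn about z makes no difference. Home in bay 2 of the charger at the start, or absent (one or two of three are present)
- charged_3: black battery pack, charged. 80 tall, 0.34-0.53 kg. From below: plug 64 (x) x 56 (y), 34 tall, foot chamfered 2; shoulder 72 x 64, 14 tall; grip block 24 (x) x 44 (y), 32 tall, to be pinched across x. Origin: centre of the foot; z up; a half turn about z makes no difference. Home in bay 3 of the charger at the start, or absent (one or two of three are present)
- spent_1: black battery pack, spent. 80 tall, 0.34-0.53 kg. From below: plug 64 (x) x 56 (y), 34 tall, foot chamfered 2; shoulder 72 x 64, 14 tall; grip block 24 (x) x 44 (y), 32 tall, to be pinched across x. Origin: centre of the foot; z up; a half turn about z makes no difference. Stands on the bench at the start, or absent (two or three are present)
- spent_2: black battery pack, spent. 80 tall, 0.34-0.53 kg. From below: plug 64 (x) x 56 (y), 34 tall, foot chamfered 2; shoulder 72 x 64, 14 tall; grip block 24 (x) x 44 (y), 32 tall, to be pinched across x. Origin: centre of the foot; z up; a half turn about z makes no difference. Stands on the bench at the start, or absent (two or three are present)
- spent_3: black battery pack, spent. 80 tall, 0.34-0.53 kg. From below: plug 64 (x) x 56 (y), 34 tall, foot chamfered 2; shoulder 72 x 64, 14 tall; grip block 24 (x) x 44 (y), 32 tall, to be pinched across x. Origin: centre of the foot; z up; a half turn about z makes no difference. Stands on the bench at the start, or absent (two or three are present)
- ready_deck: deck of the fixed ready shelf: steel tray 130 (x) x 190 (y) sloping 12 degrees down to its -x edge (towards the robot). Origin: centre of the deck's surface, 40 above the bench; z its normal, x up the slope, y level. Rims 4 thick stand 14 above the deck at the low edge and sides; high edge open. Place and yaw vary. Takes two packs side by side, 47 either side of the middle, pack x along x
- t_wrench_1: steel T-handle socket wrench standing on its socket, 127 tall, 0.34-0.53 kg. Socket 46 diameter, 45 high; stem 16 diameter; T-bar 14 diameter, 100 long along its y, centre line 120 above the foot; pinch the bar at its middle across x, from above. Origin: centre of the foot; z up
- t_wrench_2: steel T-handle socket wrench standing on its socket, 127 tall, 0.34-0.53 kg. Socket 46 diameter, 45 high; stem 16 diameter; T-bar 14 diameter, 100 long along its y, centre line 120 above the foot; pinch the bar at its middle across x, from above. Origin: centre of the foot; z up
- t_bar_1 (a point): middle of the T-bar of t_wrench_1, on the bar's centre line
- t_bar_2 (a point): middle of the T-bar of t_wrench_2, on the bar's centre line
- peg_rack: fixed chrome wire rack: posts 370 apart along its y, 220 high, cross bars 12 thick at 210 high and 10 thick at 55. Origin: on the bench midway between the posts, in the plane of the bars; pegs point to its -x (towards the robot). At each outer end, 153 from the middle, a ratchet wrench hangs fixed on a single peg. Place and yaw vary
- pegs_1 (a point): free peg pair 1 (+y side): point midway between its two pegs, half way along them; axes as the rack's. Pegs 8 thick, 52 apart along y, 75 long, rising 25 degrees towards -x: tips 34 to -x and 16 above this point, roots 34 to +x and 16 below. The stem hangs between the pegs, the T-bar lies across both, its centre line 12 above theirs
- pegs_2 (a point): free peg pair 2 (-y side): point midway between its two pegs, half way along them; axes as the rack's. Pegs 8 thick, 52 apart along y, 75 long, rising 25 degrees towards -x: tips 34 to -x and 16 above this point, roots 34 to +x and 16 below. The stem hangs between the pegs, the T-bar lies across both, its centre line 12 above theirs
- diaphragm_plate: bystander: white nylon disc 110 diameter, 20 high at its hub; origin centre of underside
- brass_elbow: bystander: brass elbow fitting, 50 x 50 x 34 high; origin under its corner
- spring_retainer: bystander: turned steel disc 60 diameter with spigot, 28 high; origin centre of underside
- vent_screen: bystander: round grey mesh 72 diameter, 8 high; origin centre of underside
Mind the look-alikes: they are no part of the job. What is shaped like the spent_1 but purple is not meant.

How it is judged (in metres and radians):
On the way, in this order (a step that is already met when the one before it is completed fails the run):
1. every spent pack is plugged fully home in a charger bay while the switch is still off (((z of spent_1 in the frame of bay_1 below -0.031 m and horizontal distance between spent_1 and bay_1 below 0.006 m and angle between the z axis of spent_1 and the z axis of charger, either way round below 0.06 rad) or (z of spent_1 in the frame of bay_2 below -0.031 m and horizontal distance between spent_1 and bay_2 below 0.006 m and angle between the z axis of spent_1 and the z axis of charger, either way round below 0.06 rad) or (z of spent_1 in the frame of bay_3 below -0.031 m and horizontal distance between spent_1 and bay_3 below 0.006 m and angle between the z axis of spent_1 and the z axis of charger, either way round below 0.06 rad)) and ((z of spent_2 in the frame of bay_1 below -0.031 m and horizontal distance between spent_2 and bay_1 below 0.006 m and angle between the z axis of spent_2 and the z axis of charger, either way round below 0.06 rad) or (z of spent_2 in the frame of bay_2 below -0.031 m and horizontal distance between spent_2 and bay_2 below 0.006 m and angle between the z axis of spent_2 and the z axis of charger, either way round below 0.06 rad) or (z of spent_2 in the frame of bay_3 below -0.031 m and horizontal distance between spent_2 and bay_3 below 0.006 m and angle between the z axis of spent_2 and the z axis of charger, either way round below 0.06 rad)) and ((z of spent_3 in the frame of bay_1 below -0.031 m and horizontal distance between spent_3 and bay_1 below 0.006 m and angle between the z axis of spent_3 and the z axis of charger, either way round below 0.06 rad) or (z of spent_3 in the frame of bay_2 below -0.031 m and horizontal distance between spent_3 and bay_2 below 0.006 m and angle between the z axis of spent_3 and the z axis of charger, either way round below 0.06 rad) or (z of spent_3 in the frame of bay_3 below -0.031 m and horizontal distance between spent_3 and bay_3 below 0.006 m and angle between the z axis of spent_3 and the z axis of charger, either way round below 0.06 rad)) and value of joint charger_switch below 0.3 rad), for 0.3 s.
2. the charger is switched on (((z of spent_1 in the frame of bay_1 below -0.031 m and horizontal distance between spent_1 and bay_1 below 0.006 m and angle between the z axis of spent_1 and the z axis of charger, either way round below 0.06 rad) or (z of spent_1 in the frame of bay_2 below -0.031 m and horizontal distance between spent_1 and bay_2 below 0.006 m and angle between the z axis of spent_1 and the z axis of charger, either way round below 0.06 rad) or (z of spent_1 in the frame of bay_3 below -0.031 m and horizontal distance between spent_1 and bay_3 below 0.006 m and angle between the z axis of spent_1 and the z axis of charger, either way round below 0.06 rad)) and ((z of spent_2 in the frame of bay_1 below -0.031 m and horizontal distance between spent_2 and bay_1 below 0.006 m and angle between the z axis of spent_2 and the z axis of charger, either way round below 0.06 rad) or (z of spent_2 in the frame of bay_2 below -0.031 m and horizontal distance between spent_2 and bay_2 below 0.006 m and angle between the z axis of spent_2 and the z axis of charger, either way round below 0.06 rad) or (z of spent_2 in the frame of bay_3 below -0.031 m and horizontal distance between spent_2 and bay_3 below 0.006 m and angle between the z axis of spent_2 and the z axis of charger, either way round below 0.06 rad)) and ((z of spent_3 in the frame of bay_1 below -0.031 m and horizontal distance between spent_3 and bay_1 below 0.006 m and angle between the z axis of spent_3 and the z axis of charger, either way round below 0.06 rad) or (z of spent_3 in the frame of bay_2 below -0.031 m and horizontal distance between spent_3 and bay_2 below 0.006 m and angle between the z axis of spent_3 and the z axis of charger, either way round below 0.06 rad) or (z of spent_3 in the frame of bay_3 below -0.031 m and horizontal distance between spent_3 and bay_3 below 0.006 m and angle between the z axis of spent_3 and the z axis of charger, either way round below 0.06 rad)) and value of joint charger_switch above 0.8 rad), for 0.2 s.
At the end, for the whole second after the job is handed in: Spent packs home in bays (foot 31 mm deep or more, within 6 mm and 0.06 rad); charged packs stand plug down on the sloped deck (foot within 8 mm of it, square to 0.12 rad); both T-wrenches hang on peg pairs, bar middle within 24 mm of midway, tilt under 0.35 rad; lever over 0.8 rad; all at rest (all of step 2 and x of charged_1 in the frame of ready_deck between -0.062 and 0.062 m and y of charged_1 in the frame of ready_deck between -0.092 and 0.092 m and z of charged_1 in the frame of ready_deck between -0.006 and 0.008 m and angle between the z axis of each of charged_1, charged_2, charged_3 and the z axis of ready_deck, either way round below 0.12 rad and angle between each of charged_1, charged_2, charged_3's own z axis and vertical below 0.6 rad and x of charged_2 in the frame of ready_deck between -0.062 and 0.062 m and y of charged_2 in the frame of ready_deck between -0.092 and 0.092 m and z of charged_2 in the frame of ready_deck between -0.006 and 0.008 m and x of charged_3 in the frame of ready_deck between -0.062 and 0.062 m and y of charged_3 in the frame of ready_deck between -0.092 and 0.092 m and z of charged_3 in the frame of ready_deck between -0.006 and 0.008 m and ((x of t_bar_1 in the frame of pegs_1 between -0.036 and 0.036 m and y of t_bar_1 in the frame of pegs_1 between -0.024 and 0.024 m and z of t_bar_1 in the frame of pegs_1 between -0.012 and 0.042 m and angle between t_wrench_1's own z axis and vertical below 0.35 rad) or (x of t_bar_1 in the frame of pegs_2 between -0.036 and 0.036 m and y of t_bar_1 in the frame of pegs_2 between -0.024 and 0.024 m and z of t_bar_1 in the frame of pegs_2 between -0.012 and 0.042 m and angle between t_wrench_1's own z axis and vertical below 0.35 rad)) and ((x of t_bar_2 in the frame of pegs_1 between -0.036 and 0.036 m and y of t_bar_2 in the frame of pegs_1 between -0.024 and 0.024 m and z of t_bar_2 in the frame of pegs_1 between -0.012 and 0.042 m and angle between t_wrench_2's own z axis and vertical below 0.35 rad) or (x of t_bar_2 in the frame of pegs_2 between -0.036 and 0.036 m and y of t_bar_2 in the frame of pegs_2 between -0.024 and 0.024 m and z of t_bar_2 in the frame of pegs_2 between -0.012 and 0.042 m and angle between t_wrench_2's own z axis and vertical below 0.35 rad)) and linear speed of each of spent_1, spent_2, spent_3, charged_1, charged_2, charged_3, t_wrench_1, t_wrench_2 below 0.03 m/s); the robot touches nothing.
It fails at once if a regulator part is moved more than 30 mm from where it lay (distance of any of diaphragm_plate, brass_elbow, spring_retainer, vent_screen from where it was at the start of the episode above 0.03 m).
Of charged_1, charged_2, charged_3 only 1 to 2 are there at a start; the rules pass over those that are not, and their reading is None.
Of spent_1, spent_2, spent_3 only 2 to 3 are there at a start; the rules pass over those that are not, and their reading is None.
At some moment in a run one of spent_1, spent_2, spent_3 may be knocked a few centimetres aside while the robot is not near it.
It also fails if it takes over 210 s, if anything falls off the work surface, if the arm or the gripper's body presses on something with over 40 N, if the wrist force passes 120 N, or if a joint passes its speed limit or range.

## Robot

A 7-joint arm with a two-finger parallel gripper is mounted at the origin on the work surface. World frame = base frame: x ahead of the robot, y to its left, z up, the work surface at z = 0. Lengths are in mm, angles in rad, forces in N, time in s.
With the tool pointing down it reaches from about 375 to 925 mm from the base axis. Payload 3.1 kg.
Tool frame: the origin (TCP) lies midway between the tips of the shut fingers; the grasp point (between the pads) lies 19 mm behind it; z points along the fingers, y is the line along which they close (so a half turn about z gives the same grasp; the last joint's range is limited). The gripper opens to 85 mm and grips with 20 to 120 N. Pads are 22 mm wide; open, the fingers measure 114 mm over their backs; the gripper's body (76 mm by 85 mm) begins 54 mm behind the grasp point. The pads swing forward as they close: fully open they stand 13 mm farther back than shut.
Start: joints at [-1.276, 0.383, 0.044, 1.598, -0.018, 1.161, -0.05], TCP at [248.783, 600.508, 231.269] pointing down, gripper open.
Joint ranges: [-2.61, 2.61], [-0.41, 2.15], [-1.48, 1.57], [0, 2.5], [-1.57, 4.71], [0.05, 1.97], [-2.85, 2.85]. Speed limits (rad/s): [2.79, 2.79, 3.14, 3.14, 3.14, 3.14, 3.14].

## Interface

Orientations are given as a unit quaternion [x, y, z, w].
In Python, from bench import ctrl gives the robot as it stands.
- The arm moves only by the tool move_arm, never from a script. Its argument "commands" is a list that holds one entry, the list of rows, each a list of 4 numbers: the shift along the tool's x, y, z in units of 250 mm (1.0 is 250 mm), then the turn about the tool's z in units of 180 degrees (1.0 is 180 degrees). In form: [[[dx, dy, dz, twist], ...]]. A call has 1 to 5 rows; each row shifts and turns the commanded pose from where the row before left it, along the tool's axes as they then stand; what a row does not reach is not made up. A row lasts 1/8 s, in which the tool goes at most 62.5 mm and 10.7 degrees, less where a joint would pass 70% of its speed; a pose out of reach is approached as far as the arm can. A call with a number of a shift or a turn outside -1 to 1 is refused whole. A call with a gripper value outside its range is refused whole. "jaw" is the closure, from 0 (fully open) to 1 (shut), set as the call begins (left out, the last holds). The fingers move at their own pace and stop on an object; the grip force is fixed at half the most. Time passes only in rows, so rows that do not move let the fingers close. It gives the time, the measured TCP pose, the force, the opening and the grip force at its end, in the units of the state.
- ctrl.read_state(): the state, without advancing time (a new reading comes with each control period).
- ctrl.camera(name): name is "scene" or "top"; returns a dict with "pixels" (400x640x3 uint8, red, green, blue), "vfov" (degrees; the focal length in pixels is half the picture's height over the tangent of half this angle, whatever the lens; pixels are square), "cx", "cy" (the principal point, pixels), "R" (3x3) and "t" (3): a world point X has camera coordinates R X + t. Camera axes: x right, y down, z forward; pixel columns grow to the right and rows downward; lengths in mm; the calibration is good to about 2 mm. A picture is of the moment at which its call begins. There is no depth.
- ctrl.sign_off(): hands the job in; it is judged then, once.
The state is a dict: "clock": time; "joints": joint angles; "joint_velocities": joint speeds; "effort": joint torques, N m; "tcp_pos": TCP position; "ee_rot": TCP orientation; "contact_force": force on the tool from outside, world axes, zero at the start; "wrist_torque": the same for the moment, N m; "width": finger opening in mm; "grasp_force": force on a finger pad.
Only numpy, scipy, OpenCV 4.12 (cv2) and the standard library are available. Lean on these libraries where they do the work, as an engineer would, in place of code of your own. Each camera call takes 0.05 s, during which the arm holds its last target. There are 200 camera calls.

## Working session

There is one attempt and no reset: what is moved stays moved. The work goes in short steps, Python scripts to look and compute and a tool call to move; the robot and the scene stay as the last step left them, time stands still between calls to the robot, and variables do not carry over. Pictures are saved under pics/ and viewed, at most 14 in all, crops included, and the job is handed in when it is done.

Besides the shell and the picture viewer there is one more tool, called after "Emit:" by a JSON object that holds its "method" and its "body". move_arm: Moves the arm, as the interface text tells. Shifts and turns lie within -1 to 1; 1 stands for 250 mm of shift or 180 degrees of turn. Its arguments: {"type":"object","properties":{"commands":{"type":"array"},"jaw":{"type":"number"}},"required":["commands"]}

```bash
ls; mkdir -p pics; python3 - <<'E'
from bench import ctrl
import cv2,numpy as np
s=ctrl.read_state();print(s)
for n in("scene","top"):
    c=ctrl.camera(n);cv2.imwrite(f"pics/{n}0.png",c["pixels"][...,::-1]);print(n,c["vfov"],c["cx"],c["cy"],c["R"],c["t"])
E
```

```text
pics
{'clock': 0.0, 'joints': array([-1.27579653,  0.38385644,  0.04381636,  1.59962047, -0.01791137,
        1.16120358, -0.04987123]), 'joint_velocities': array([ 6.99016857e-04,  1.76279892e-04,  4.40289672e-04, -6.75601379e-04,
        6.46681282e-05, -1.36171492e-03,  1.11113451e-03]), 'effort': array([ 2.45250558e-04, -4.33467329e+01,  1.02481786e+00, -2.49505967e+01,
        1.06120639e-02,  1.13104013e-02, -9.95339917e-06]), 'tcp_pos': array([248.42745572, 599.60341344, 229.85150158]), 'ee_rot': array([ 1.95080908e-01,  9.80786227e-01, -1.33298249e-03, -1.99526288e-04]), 'contact_force': array([-0.19345595, -0.17778072,  0.53101347]), 'wrist_torque': array([0.03010997, 0.04359764, 0.00113402]), 'grasp_force': 0.0, 'width': 84.99344684327268}
scene 47.16319159022738 322.3558806389006 198.8958077971085 [[ 0.62289438  0.78223307 -0.01067784]
 [ 0.57958989 -0.47061047 -0.6652829 ]
 [-0.52543139  0.40821221 -0.746515  ]] [-339.31810167 -185.11199239 1531.1693402 ]
top 42.64660800642866 321.8477559491189 199.89194708984274 [[-0.02074552 -0.9997322   0.01025461]
 [-0.99717943  0.01995038 -0.07235444]
 [ 0.07213048 -0.01172672 -0.99732626]] [   5.57005323  543.82817453 1711.13108195]
```

View pics/scene0.png

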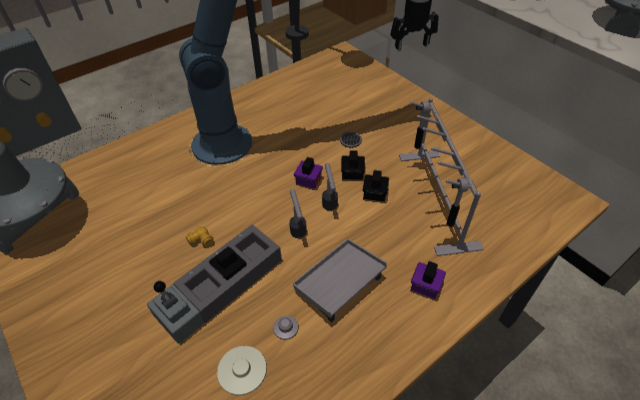

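View pics/top0.png

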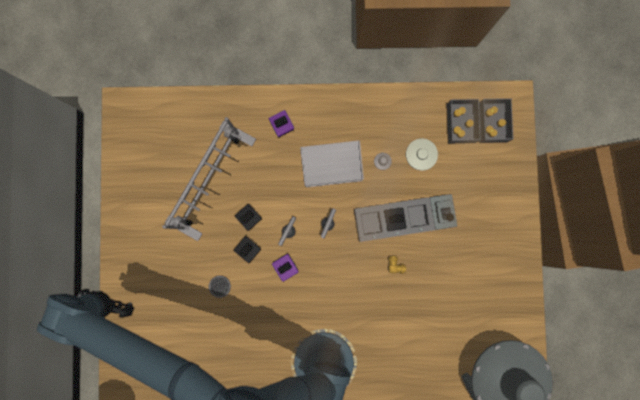

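The bay 2 pack is charged, two black spent packs stand near top pixels (248,216) and (246,249), purple decoys sit at (281,123) and (285,267), wrenches at (288,230) and (328,222), charger at (405,217), and the deck at (332,163). Next I'll enlarge crops to pick edges.

```bash
cat > h.py <<'E'
from bench import ctrl
import cv2,numpy as np
np.set_printoptions(precision=2,suppress=True)
def cam(n,k=4):
    cs=[ctrl.camera(n) for _ in range(k)];c=cs[0]
    c["img"]=np.mean([x["pixels"].astype(float) for x in cs],0);c["f"]=200/np.tan(np.radians(c["vfov"]/2));return c
def proj(c,X):
    q=np.atleast_2d(X)@np.array(c["R"]).T+c["t"];return q[:,:2]/q[:,2:]*c["f"]+[c["cx"],c["cy"]]
def ray(c,uv):
    d=np.array([(uv[0]-c["cx"])/c["f"],(uv[1]-c["cy"])/c["f"],1]);return -c["R"].T@c["t"],c["R"].T@d
def onz(c,uv,z):
    o,d=ray(c,uv);return o+d*(z-o[2])/d[2]
def tri(c1,p1,c2,p2):
    o1,d1=ray(c1,p1);o2,d2=ray(c2,p2);s=np.linalg.lstsq(np.c_[d1,-d2],o2-o1,rcond=None)[0]
    a=o1+s[0]*d1;b=o2+s[1]*d2;return (a+b)/2,np.linalg.norm(a-b)
def crop(c,x0,y0,x1,y1,s,name,gain=1):
    im=np.clip(c["img"][y0:y1,x0:x1]*gain,0,255).astype(np.uint8)[...,::-1]
    im=cv2.resize(im,None,fx=s,fy=s,interpolation=cv2.INTER_CUBIC)
    for u in range(-(-x0//20)*20,x1,20):
        cv2.putText(im,str(u),(int((u-x0+.5)*s),8),0,.33,(0,255,255));cv2.line(im,(int((u-x0+.5)*s),10),(int((u-x0+.5)*s),14),(0,255,255))
    for v in range(-(-y0//20)*20,y1,20):
        cv2.putText(im,str(v),(0,int((v-y0+.5)*s)+4),0,.33,(0,255,255));cv2.line(im,(22,int((v-y0+.5)*s)),(26,int((v-y0+.5)*s)),(0,255,255))
    cv2.imwrite(f"pics/{name}.png",im)
E
python3 - <<'E'
from h import *
t=cam("top");s=cam("scene")
a=t["img"][110:310,150:470];b=s["img"][90:350,140:490]
crop(t,150,110,350,260,4,"tA",1.7);crop(t,270,130,470,280,4,"tB",1.7)
crop(s,140,130,340,280,4,"sA",1.7);crop(s,280,90,480,240,4,"sB",1.7)
E
```

```text
(no output)
```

View pics/tA.png

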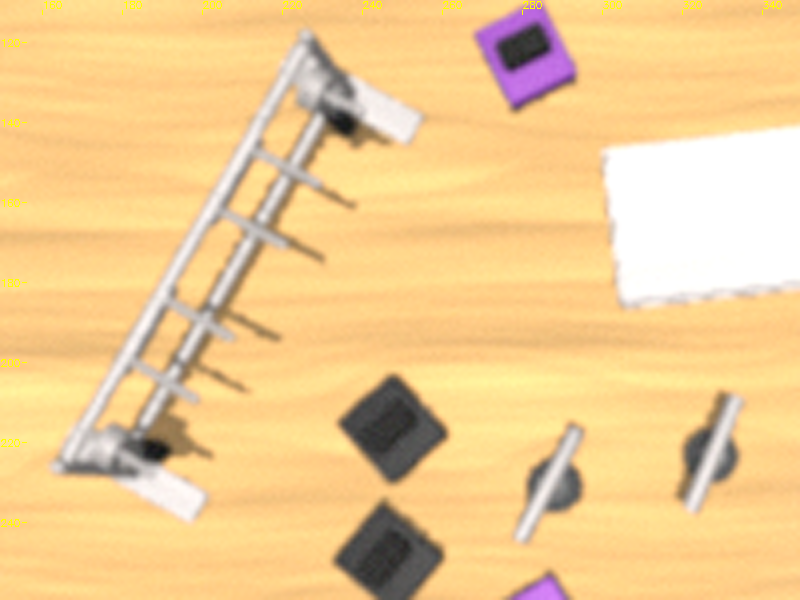

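View pics/tB.png

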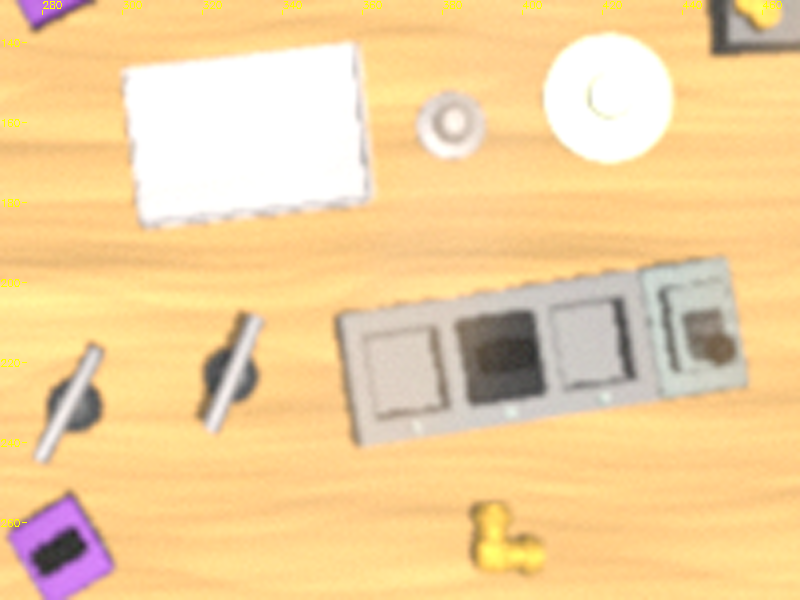

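View pics/sA.png

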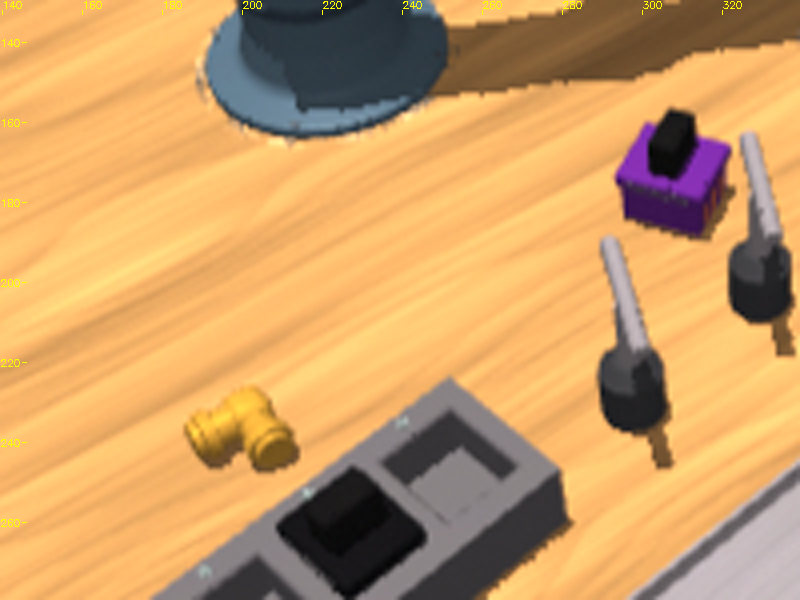

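View pics/sB.png

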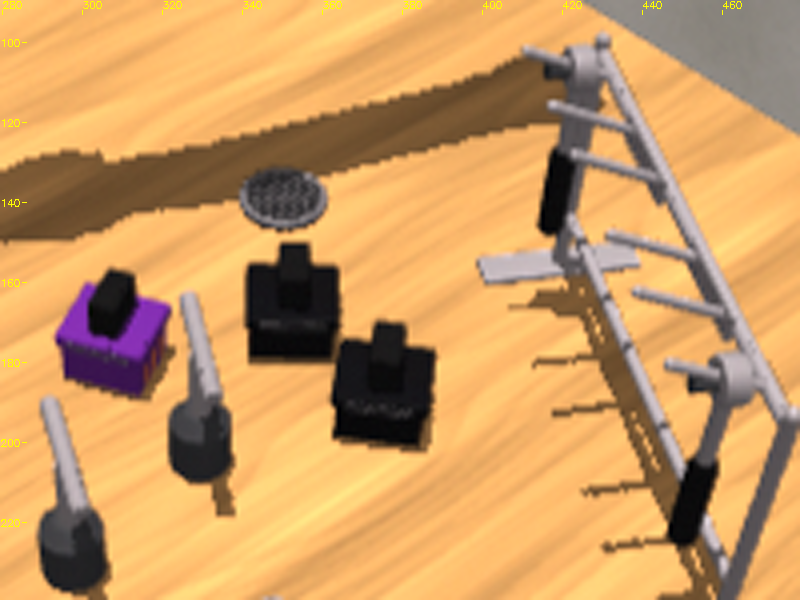

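The crops show the free pegs at tA left, roughly tips (230,157), (221,171), (208,194) and (199,209). The wrench bars run (293,216)–(280,245) and (335,210)–(322,238). The charger top face corners are about (355,208), (450,193), (455,226) and (359,241). Now I'll measure by masks.

```bash
cat > m.py <<'E'
from h import *
K=8
def rects(c,mask,box,amin=40):
    x0,y0,x1,y1=box;im=cv2.resize(mask[y0:y1,x0:x1].astype(np.float32),None,fx=K,fy=K,interpolation=cv2.INTER_CUBIC)
    cn,_=cv2.findContours((im>.5).astype(np.uint8),0,1)
    out=[]
    for k in cn:
        if cv2.contourArea(k)<amin*K*K: continue
        b=cv2.boxPoints(cv2.minAreaRect(k));out.append(((b+.5)/K-.5+[x0,y0],k[:,0]))
    return out
def report(c,q,z):
    P=np.array([onz(c,p,z)[:2] for p in q]);e=P[1]-P[0],P[2]-P[1]
    ctr=P.mean(0);L=[np.linalg.norm(v) for v in e];i=np.argmax(L)
    yaw=np.degrees(np.arctan2(e[i][1],e[i][0]))%180
    print("  ctr",ctr,"sides",L,"long dir deg %.1f"%yaw);return ctr,yaw
E
python3 - <<'E'
from m import *
t=cam("top",6);s=cam("scene",6)
import pickle;pickle.dump((t,s),open("c0.pkl","wb"))
for c in(t,s): print("cam pos",-c["R"].T@c["t"])
I=t["img"];mx=I.max(2);mn=I.min(2);sat=(mx-mn)/mx
for p in [(248,216),(248,205),(260,216),(300,205),(332,163),(362,225),(370,222),(415,217),(442,217),(394,232),(395,217),(330,222),(320,222)]: print(p,I[p[1],p[0]],sat[p[1],p[0]])
def soft(v,a,b): return np.clip((v-a)/(b-a),0,1)
print("spent");
for q,_ in rects(t,1-soft(mx,35,90),(225,195,268,270),100): report(t,q,48)
print("charger")
for q,_ in rects(t,1-soft(sat,.15,.4),(345,185,470,250),200): print(q);report(t,q,60)
print("charged")
for q,_ in rects(t,1-soft(mx,30,65),(380,200,412,235),60): report(t,q,74)
print("deck")
for q,_ in rects(t,1-soft(sat,.15,.4),(290,130,368,195),200): print(q);report(t,q,47)
E
```

```text
cam pos [ 418.99   14.78 1745.85]
cam pos [1123.17 -446.73 1016.27]
(248, 216) [32.   34.33 32.5 ] 0.06796116504854376
(248, 205) [42.83 41.67 41.83] 0.02723735408560322
(260, 216) [81.83 66.67 46.67] 0.42973523421588594
(300, 205) [167.5  133.67  86.5 ] 0.4835820895522388
(332, 163) [163.83 158.83 157.33] 0.03967446592065107
(362, 225) [124.67 116.33 108.33] 0.13101604278074874
(370, 222) [131.5  124.17 115.67] 0.1204055766793409
(415, 217) [121.17 118.83 116.67] 0.037138927097661624
(442, 217) [93.5  92.5  87.33] 0.06595365418894836
(394, 232) [124.67 121.33 119.5 ] 0.04144385026737971
(395, 217) [46.83 42.67 37.33] 0.20284697508896796
(330, 222) [114.   111.   109.17] 0.042397660818713406
(320, 222) [123.67  99.17  67.33] 0.45552560646900275
spent
  ctr [384.74 244.91] sides [np.float64(61.16577546412101), np.float64(65.96729038577156)] long dir deg 49.1
  ctr [490.89 240.73] sides [np.float64(59.68004524787861), np.float64(67.2670836242259)] long dir deg 41.2
charger
[[353.57 208.2 ]
 [451.7  192.79]
 [456.96 226.26]
 [358.82 241.67]]
  ctr [ 478.29 -279.11] sides [np.float64(329.41354041248206), np.float64(111.76051810247918)] long dir deg 97.8
charged
  ctr [ 475.7  -255.45] sides [np.float64(40.023236902031584), np.float64(46.3302433819905)] long dir deg 73.0
deck
[[299.44 146.44]
 [359.44 139.67]
 [364.05 180.58]
 [304.05 187.34]]
  ctr [663.31 -40.9 ] sides [np.float64(202.5391084499503), np.float64(138.76596811928573)] long dir deg 95.4
```

```bash
python3 - <<'E'
from m import *
import pickle;t,s=pickle.load(open("c0.pkl","rb"))
def T(n,a,b):
    X,e=tri(t,a,s,b);print(n,X,"gap %.1f"%e);return X
T("chg -x+y",(359,241),(252,224));T("chg +x+y",(355,208),(279.5,247.5))
A1=T("barA",(293.75,216.5),(332.5,187));A2=T("barA'",(279.75,244.5),(326.2,163.7));print((A1+A2)/2)
B1=T("barB",(335,210),(299.5,215.7));B2=T("barB'",(322,238),(291.5,190));print((B1+B2)/2)
for a,b in zip([(230,156.2),(221.2,170.5),(208,194),(199,209.5)],[(438.8,162.3),(431.8,148.5),(422.3,128.3),(417.3,116)]): T("peg tip",a,b)
for a in [(213.5,147),(203.8,162.2),(191.5,183.2),(181.5,200)]: print("root@z", onz(t,a,205))
print("bar ends",onz(t,(225.5,118.5),210),onz(t,(164.5,226),210))
# dark well/plastic profiles in charger frame at z=60, both views
yaw=np.radians(7.8);O=np.array([473.5,-242.]);ex=np.array([np.cos(yaw),np.sin(yaw)]);ey=np.array([-ex[1],ex[0]])
def rect(c,xs,ys,z=60):
    P=np.array([[*(O+x*ex+y*ey),z] for y in ys for x in xs]);uv=proj(c,P).astype(np.float32)
    g=c["img"].mean(2).astype(np.float32)
    return cv2.remap(g,uv[:,:1],uv[:,1:],cv2.INTER_CUBIC).reshape(len(ys),len(xs))
xs=np.arange(-75,76,.5);ys=np.arange(-225,151,.5)
for n,c in(("top",t),("scene",s)):
    R=rect(c,xs,ys)
    def peaks(p,v,th):
        g=np.gradient(cv2.GaussianBlur(p.reshape(1,-1).astype(np.float32),(0,0),3)[0])
        return [(round(float(v[i]),1),round(float(g[i]),1)) for i in range(1,len(g)-1) if abs(g[i])>th and abs(g[i])>=abs(g[i-1]) and abs(g[i])>abs(g[i+1])]
    print(n,"rim ends y",peaks(R[:,(xs>42)&(xs<51)].mean(1),ys,.8))
    print(n,"wells y",peaks(R[:,abs(xs)<20].mean(1),ys,1))
    for b in(78,0,-78): print(n,"x at bay",b,peaks(R[abs(ys-b)<20].mean(0),xs,1))
    for b in (70,-70): 
        print(n,"edges x near y",b*1.7 if b>0 else -38, peaks(R[abs(ys-(118 if b>0 else -39))<3].mean(0),xs,1))
    Rv=cv2.resize(np.clip(R*1.7,0,255),None,fx=1,fy=1);cv2.imwrite(f"pics/r_{n}.png",Rv.T[::-1])
a=cv2.imread("pics/r_top.png");b=cv2.imread("pics/r_scene.png");cv2.imwrite("pics/rr.png",np.vstack([a,b])[:, :800])
E
```

```text
chg -x+y [ 402.73 -124.99   60.39] gap 2.0
chg +x+y [ 512.01 -113.4    61.44] gap 0.6
barA [484.67  84.84 131.4 ] gap 1.4
barA' [398.24 131.62 123.72] gap 0.8
[441.46 108.23 127.56]
barB [504.53 -43.03 127.89] gap 5.1
barB' [416.01  -1.78 121.02] gap 1.2
[460.27 -22.4  124.46]
peg tip [663.58 266.79 244.06] gap 3.5
peg tip [620.3  291.69 244.57] gap 0.2
peg tip [551.58 330.7  244.78] gap 0.1
peg tip [507.07 357.81 244.34] gap 1.4
root@z [697.73 321.74 205.  ]
root@z [651.84 351.27 205.  ]
root@z [588.73 388.52 205.  ]
root@z [538.54 418.63 205.  ]
bar ends [783.51 283.94 210.  ] [461.33 467.99 210.  ]Traceback (most recent call last):
  File "<stdin>", line 19, in <module>
  File "<stdin>", line 16, in rect
cv2.error: OpenCV(4.12.0) /io/opencv/modules/imgproc/src/imgwarp.cpp:1713: error: (-215:Assertion failed) dst.cols < SHRT_MAX && dst.rows < SHRT_MAX && src.cols < SHRT_MAX && src.rows < SHRT_MAX in function 'remap'
```

```bash
cat > prof.py <<'E'
from m import *
def rect(c,O,yaw,xs,ys,z):
    ex=np.array([np.cos(yaw),np.sin(yaw)]);ey=np.array([-ex[1],ex[0]])
    P=np.array([[*(O+x*ex+y*ey),z] for y in ys for x in xs]);uv=proj(c,P).astype(np.float32).reshape(len(ys),len(xs),2)
    return cv2.remap(c["img"].mean(2).astype(np.float32),uv[...,0],uv[...,1],cv2.INTER_CUBIC)
def peaks(p,v,th,sg=3):
    g=np.gradient(cv2.GaussianBlur(p.reshape(1,-1).astype(np.float32),(0,0),sg)[0])
    return [(round(float(v[i]),1),round(float(g[i]),1)) for i in range(1,len(g)-1) if abs(g[i])>th and abs(g[i])>=abs(g[i-1]) and abs(g[i])>abs(g[i+1])]
E
python3 - <<'E'
from prof import *
import pickle;t,s=pickle.load(open("c0.pkl","rb"))
yaw=np.radians(7.8);O=np.array([473.5,-242.])
xs=np.arange(-75,76,.5);ys=np.arange(-225,151,.5)
ims=[]
for n,c in(("top",t),("scene",s)):
    R=rect(c,O,yaw,xs,ys,60)
    print(n,"rim ends y",peaks(R[:,(xs>42)&(xs<51)].mean(1),ys,.8))
    print(n,"wells y",peaks(R[:,abs(xs)<20].mean(1),ys,1))
    for b in(78,0,-78): print(n,"x at bay",b,peaks(R[abs(ys-b)<20].mean(0),xs,1))
    for b in (118,-39): print(n,"edges x near y",b, peaks(R[abs(ys-b)<3].mean(0),xs,1))
    ims.append(np.clip(R*1.7,0,255).T[::-1])
cv2.imwrite("pics/rr.png",np.vstack(ims))
E
```

```text
top rim ends y [(-130.5, -1.3), (-123.0, 0.8), (123.0, -3.4), (130.5, 3.4)]
top wells y [(-188.5, -1.9), (-155.5, 2.9), (-146.5, -3.9), (-139.0, 4.0), (-130.5, -1.4), (-109.5, -4.5), (-100.0, 4.6), (-34.5, -5.1), (30.0, 3.9), (45.5, -3.0), (53.5, 3.2), (123.5, -2.9), (131.0, 2.6)]
top x at bay 78 [(-37.0, -2.2), (-29.5, 2.2), (29.5, -1.2), (37.0, 1.3), (59.0, 1.3)]
top x at bay 0 [(-36.5, -4.8), (14.5, 1.1), (36.0, 4.0), (58.0, 1.3)]
top x at bay -78 [(-37.5, -2.4), (-30.5, 2.5), (29.0, -1.6), (36.5, 1.6), (58.0, 1.6)]
top edges x near y 118 [(52.5, -1.8), (60.0, 1.7)]
top edges x near y -39 [(51.5, -1.2), (58.5, 2.0)]
scene rim ends y [(-205.0, -7.1), (-199.5, 5.3), (-127.0, -4.0), (-123.0, 2.5), (125.0, 2.5)]
scene wells y [(-205.0, -7.7), (-199.5, 5.3), (-187.5, -4.8), (-183.0, 4.1), (-174.5, -2.5), (-142.5, 2.1), (-137.0, -1.2), (-133.0, 2.2), (-127.0, -3.1), (-122.5, 1.7), (-109.5, -2.0), (-57.0, -3.2), (-48.0, 4.0), (-30.5, -5.1), (36.0, 6.3), (46.5, -1.6), (92.5, -2.9), (107.5, 3.7), (125.5, 2.7)]
scene x at bay 78 [(-56.5, -2.3), (-35.0, -3.2), (-7.5, 3.8), (53.0, -4.3)]
scene x at bay 0 [(-73.0, 1.0), (-57.0, -2.9), (-46.0, -5.9), (33.5, 6.5), (53.0, -4.4)]
scene x at bay -78 [(-57.5, -2.3), (-35.5, -3.3), (-7.5, 4.5), (52.5, -4.7)]
scene edges x near y 118 [(-57.0, -2.0), (53.0, -4.0), (64.0, 4.8)]
scene edges x near y -39 [(-57.5, -2.1), (52.5, -4.6)][ WARN:0@2.975] global loadsave.cpp:1063 imwrite_ Unsupported depth image for selected encoder is fallbacked to CV_8U.
```

View pics/rr.png

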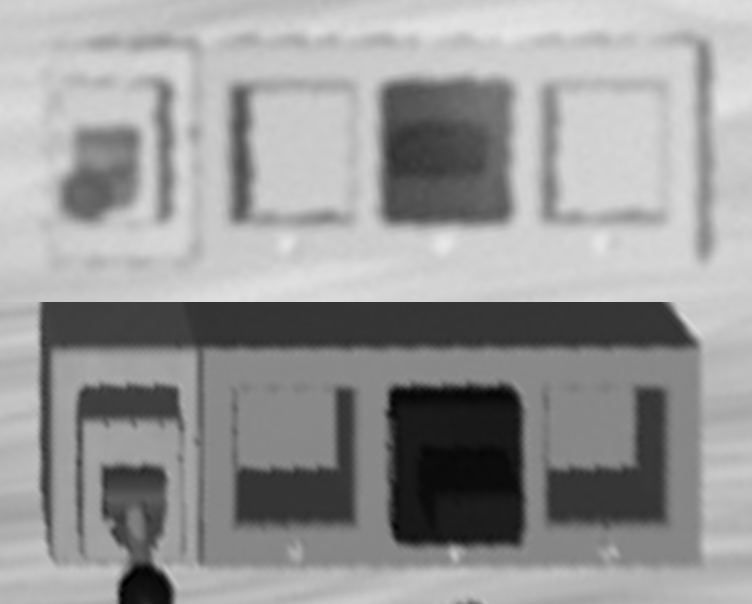

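Both views agree on the charger: yaw 7.8°, bay 2 near (472.6, -243.0), top at z≈60. The lever is toward the robot, so off. Peg tips came out at z≈244, matching a mid-point of about 228, and the T-bars at z≈124. Next, a row planner.

```bash
cat > plan.py <<'E'
from h import *
import sys,json
def pose():
    st=ctrl.read_state();x,y,z,w=st["ee_rot"];a=np.degrees(np.arctan2(y,x))
    return st,np.array(st["tcp_pos"],float),2*a-90   # closing-line direction, deg
def go(wps,step=55.,dec=3):
    """wps: (x,y,z,closing_deg or None); prints rows in tool units, calls of 5"""
    st,p,b=pose();print("t %.2f"%st["clock"],"at",p,"b %.2f"%b,"F",st["contact_force"],"w %.1f g %.1f"%(st["width"],st["grasp_force"]),"j7 %.2f"%st["joints"][6])
    rows=[]
    for w in wps:
        tgt=np.array(w[:3]);bt=b if w[3] is None else w[3]
        db=(bt-b+90)%180-90; n=int(max(1,np.ceil(np.linalg.norm(tgt-p)/step),np.ceil(abs(db)/10)))
        for i in range(n):
            d=(tgt-p)/(n-i);r=np.radians(b);ty=np.array([np.cos(r),np.sin(r),0]);tx=np.array([-np.sin(r),np.cos(r),0])
            tw=round((-(bt-b+90)%180-90)/(n-i)/180,dec) if 0 else round(-(((bt-b+90)%180)-90)/(n-i)/180,dec)
            q=[round(float(v)/250,dec) for v in(d@tx,d@ty,-d[2])]
            p=p+(tx*q[0]+ty*q[1]-np.array([0,0,1])*q[2])*250;b-=tw*180;rows.append(q+[tw])
    for i in range(0,len(rows),5): print(json.dumps([rows[i:i+5]]))
E
python3 -c "
from plan import *
go([(300,420,260,None),(420,20,230,30),(472.6,-243,180,7.8)])"
```

```text
t 1.10 at [248.81 600.52 231.28] b 67.49 F [ 0.08 -0.13 -0.62] w 85.0 g 0.0 j7 -0.05
[[[-0.116, -0.147, -0.029, -0.0], [-0.117, -0.147, -0.029, -0.0], [-0.116, -0.147, -0.028, -0.0], [-0.117, -0.148, -0.029, -0.0], [-0.132, -0.162, 0.015, 0.026]]]
[[[-0.145, -0.15, 0.015, 0.026], [-0.156, -0.138, 0.015, 0.026], [-0.167, -0.125, 0.015, 0.026], [-0.177, -0.111, 0.015, 0.026], [-0.185, -0.096, 0.015, 0.026]]]
[[[-0.193, -0.081, 0.015, 0.026], [-0.199, -0.064, 0.015, 0.026], [-0.203, -0.069, 0.04, 0.025], [-0.208, -0.053, 0.04, 0.025], [-0.211, -0.036, 0.04, 0.025]]]
[[[-0.214, -0.02, 0.04, 0.024], [-0.215, -0.004, 0.04, 0.025]]]
```

Emit:
{"method": "move_arm", "body": {"commands": [[[-0.116,-0.147,-0.029,0],[-0.117,-0.147,-0.029,0],[-0.116,-0.147,-0.029,0],[-0.117,-0.147,-0.029,0],[-0.132,-0.162,0.015,0.026]]], "jaw": 0}}

```text
clock: 1.72
tcp_pos: [316.0, 369.6, 257.9]
ee_rot: [0.236, 0.972, 0.002, 0.001]
contact_force: [0.5, 0.2, 0.1]
width: 85.7
grasp_force: 0.0
```

Emit:
{"method": "move_arm", "body": {"commands": [[[-0.145,-0.15,0.015,0.026],[-0.156,-0.138,0.015,0.026],[-0.167,-0.125,0.015,0.026],[-0.177,-0.111,0.015,0.026],[-0.185,-0.096,0.015,0.026]]]}}

```text
clock: 2.35
tcp_pos: [390.5, 118.7, 238.1]
ee_rot: [0.428, 0.904, 0.001, 0.0]
contact_force: [1.1, 0.3, -0.2]
width: 85.1
grasp_force: 0.0
```

Emit:
{"method": "move_arm", "body": {"commands": [[[-0.193,-0.081,0.015,0.026],[-0.199,-0.064,0.015,0.026],[-0.203,-0.069,0.04,0.025],[-0.208,-0.053,0.04,0.025],[-0.211,-0.036,0.04,0.025]]]}}

```text
clock: 2.98
tcp_pos: [452.2, -139.0, 200.5]
ee_rot: [0.599, 0.801, 0.001, 0.001]
contact_force: [0.4, 0.9, 0.3]
width: 85.5
grasp_force: 0.0
```

Emit:
{"method": "move_arm", "body": {"commands": [[[-0.214,-0.02,0.04,0.024],[-0.215,-0.004,0.04,0.025],[0,0,0,0],[0,0,0,0]]]}}

```text
clock: 3.48
tcp_pos: [472.5, -242.5, 180.1]
ee_rot: [0.658, 0.753, -0.0, -0.0]
contact_force: [0.1, -0.1, -0.2]
width: 85.6
grasp_force: 0.0
```

```bash
python3 -c "
from plan import *
go([(472.6,-243,100,7.8),(472.6,-243,77,7.8)])"
```

```text
t 3.48 at [ 472.49 -242.54  180.07] b 7.74 F [ 0.09 -0.06 -0.25] w 85.6 g 0.0 j7 0.76
[[[-0.001, 0.0, 0.16, -0.0], [-0.001, 0.0, 0.16, -0.0], [0.0, 0.0, 0.092, -0.0]]]
```

Motion tracks well. Down and grip.

Emit:
{"method": "move_arm", "body": {"commands": [[[-0.002,0,0.16,0],[0,0,0.16,0],[0,0,0.09,0],[0,0,0,0]]]}}

```text
clock: 3.98
tcp_pos: [471.7, -240.3, 76.5]
ee_rot: [0.656, 0.754, 0.0, -0.002]
contact_force: [-0.1, 0.4, -0.3]
width: 85.8
grasp_force: 0.0
```

Emit:
{"method": "move_arm", "body": {"commands": [[[0,0,0,0],[0,0,0,0],[0,0,0,0],[0,0,0,0],[0,0,0,0]]], "jaw": 1}}

```text
clock: 4.6
tcp_pos: [472.3, -243.8, 78.7]
ee_rot: [0.658, 0.753, 0.0, -0.0]
contact_force: [-2.7, 0.1, 5.5]
width: 23.3
grasp_force: 60.0
```

```bash
python3 -c "
from plan import *
st,p,b=pose();print(p,b,st['contact_force'],st['wrist_torque'],st['width'],st['grasp_force'])
c=cam('top',3);s=cam('scene',3)
import pickle;pickle.dump((c,s),open('c1.pkl','wb'))
crop(s,180,200,280,300,5,'g1',1.7)"
```

```text
[ 472.34 -243.75   78.69] 7.720617949871823 [-2.73  0.11  5.54] [0.16 0.45 0.04] 23.3355734090016 59.996718764305115
```

View pics/g1.png

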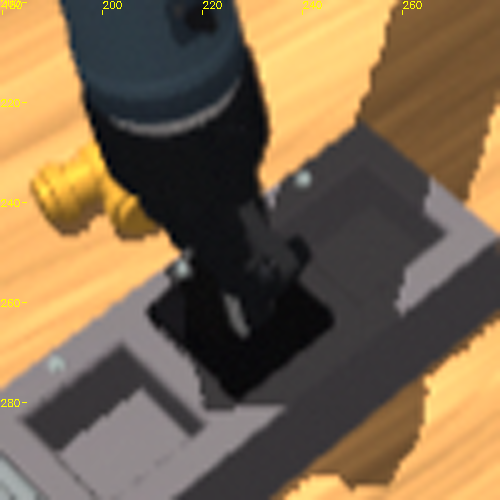

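The pack is gripped in bay 2 (fingers around (232,258) in the scene view), width 23.3 mm, forces low. Lift straight up and carry it to the deck.

```bash
python3 -c "
from plan import *
go([(472.3,-243.5,210,None),(666,-41,200,95.4),(666,-41,108,95.4)],step=40)"
```

```text
t 4.90 at [ 472.34 -243.76   78.7 ] b 7.72 F [-2.52 -0.14  6.15] w 23.1 g 60.0 j7 0.90
[[[0.0, -0.0, -0.131, -0.0], [0.0, -0.0, -0.131, -0.0], [0.001, -0.0, -0.132, -0.0], [0.0, -0.0, -0.131, -0.0], [0.078, 0.097, 0.004, -0.054]]]
[[[0.06, 0.109, 0.004, -0.054], [0.041, 0.118, 0.005, -0.054], [0.02, 0.123, 0.004, -0.054], [-0.001, 0.124, 0.005, -0.054], [-0.022, 0.123, 0.004, -0.054]]]
[[[-0.042, 0.117, 0.005, -0.054], [-0.061, 0.109, 0.004, -0.055], [-0.079, 0.096, 0.005, -0.054], [-0.0, -0.0, 0.123, -0.0], [-0.0, -0.0, 0.122, -0.0]]]
[[[-0.0, -0.0, 0.123, -0.0]]]
```

Emit:
{"method": "move_arm", "body": {"commands": [[[0,0,-0.06,0],[0,0,-0.1,0],[0,0,-0.14,0],[0,0,-0.14,0],[0,0,-0.085,0]]]}}

```text
clock: 5.52
tcp_pos: [472.9, -243.8, 211.0]
ee_rot: [0.658, 0.753, 0.001, 0.001]
contact_force: [-0.5, 0.4, -3.8]
width: 22.8
grasp_force: 59.6
```

Emit:
{"method": "move_arm", "body": {"commands": [[[0.078,0.097,0.004,-0.054],[0.06,0.109,0.004,-0.054],[0.041,0.118,0.005,-0.054],[0.02,0.123,0.004,-0.054],[0,0.124,0.005,-0.054]]]}}

```text
clock: 6.15
tcp_pos: [580.0, -130.0, 203.5]
ee_rot: [0.287, 0.958, -0.0, -0.0]
contact_force: [0.1, -1.0, -4.0]
width: 23.0
grasp_force: 59.5
```

Emit:
{"method": "move_arm", "body": {"commands": [[[-0.022,0.123,0.004,-0.054],[-0.042,0.117,0.005,-0.054],[-0.061,0.109,0.004,-0.055],[-0.079,0.096,0.005,-0.054],[0,0,0,0]]]}}

```text
clock: 6.78
tcp_pos: [667.2, -35.8, 198.4]
ee_rot: [-0.05, 0.999, 0.001, -0.0]
contact_force: [-0.5, -1.3, -3.4]
width: 22.8
grasp_force: 59.5
```

```bash
python3 -c "
from plan import *
go([(666,-41,140,95.4),(666,-41,103,95.4)],step=40)
s=cam('scene',2);crop(s,260,200,420,320,5,'g2',1.7)"
```

```text
t 6.78 at [667.21 -35.81 198.35] b 95.74 F [-0.52 -1.33 -3.44] w 22.8 g 59.5 j7 1.83
[[[0.003, -0.01, 0.117, 0.001], [0.004, -0.01, 0.116, 0.001], [-0.0, -0.0, 0.148, -0.0]]]
```

View pics/g2.png

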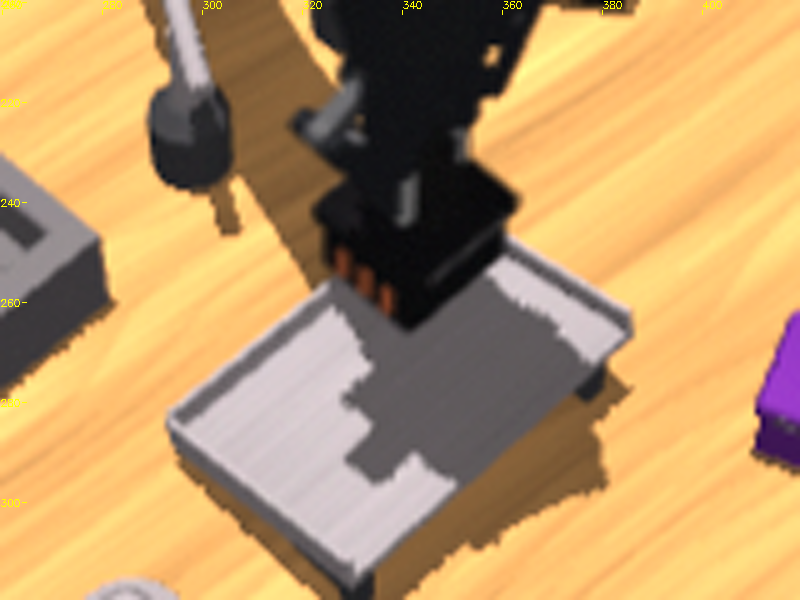

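The pack hangs level over the deck, foot near (342,262). Lower until contact.

Emit:
{"method": "move_arm", "body": {"commands": [[[0.004,-0.01,0.117,0.001],[0.004,-0.01,0.117,0.001],[0,0,0.12,0],[0,0,0,0]]]}}

```text
clock: 7.38
tcp_pos: [660.4, -47.3, 107.3]
ee_rot: [-0.043, 0.999, -0.0, -0.004]
contact_force: [0.0, -0.4, -4.2]
width: 23.0
grasp_force: 59.4
```

Emit:
{"method": "move_arm", "body": {"commands": [[[0,0,0.012,0],[0,0,0.012,0],[0,0,0.012,0],[0,0,0,0]]]}}

```text
clock: 7.88
tcp_pos: [664.6, -45.6, 101.7]
ee_rot: [-0.044, 0.999, 0.0, 0.0]
contact_force: [-0.3, 0.1, -4.0]
width: 23.0
grasp_force: 59.5
```

Emit:
{"method": "move_arm", "body": {"commands": [[[0,0,0.008,0],[0,0,0.008,0],[0,0,0,0],[0,0,0,0]]]}}

```text
clock: 8.38
tcp_pos: [664.8, -45.7, 98.1]
ee_rot: [-0.044, 0.999, 0.0, 0.0]
contact_force: [-1.8, -0.2, 1.0]
width: 23.0
grasp_force: 60.2
```

Emit:
{"method": "move_arm", "body": {"commands": [[[0,0,0.008,0],[0,0,0.008,0],[0,0,0,0]]]}}

```text
clock: 8.75
tcp_pos: [665.0, -45.9, 97.9]
ee_rot: [-0.044, 0.999, 0.001, 0.0]
contact_force: [-8.7, 1.8, 17.2]
width: 23.0
grasp_force: 62.6
```

Emit:
{"method": "move_arm", "body": {"commands": [[[0,0,-0.014,0],[0,0,0,0]]]}}

```text
clock: 9.0
tcp_pos: [665.0, -45.8, 98.0]
ee_rot: [-0.044, 0.999, 0.0, 0.0]
contact_force: [-3.9, 0.5, 5.5]
width: 23.1
grasp_force: 60.9
```

Emit:
{"method": "move_arm", "body": {"commands": [[[0,0,0,0],[0,0,0,0],[0,0,0,0]]], "jaw": 0}}

```text
clock: 9.38
tcp_pos: [664.7, -45.8, 96.6]
ee_rot: [-0.044, 0.999, -0.0, -0.0]
contact_force: [0.4, -0.3, -0.2]
width: 75.9
grasp_force: 0.0
```

Emit:
{"method": "move_arm", "body": {"commands": [[[0,0,-0.06,0],[0,0,-0.14,0],[0,0,-0.2,0],[0,0,-0.1,0]]]}}

```text
clock: 9.88
tcp_pos: [666.6, -46.5, 226.9]
ee_rot: [-0.044, 0.999, -0.0, 0.003]
contact_force: [0.5, 0.1, -0.4]
width: 85.1
grasp_force: 0.0
```

Emit:
{"method": "move_arm", "body": {"commands": [[[0.1,0.1,0,0.05],[0.15,0.1,0,0.05],[0.2,0.1,0,0.05],[0.2,0.05,0,0.05],[0,0,0,0.03]]]}}

```text
clock: 10.5
tcp_pos: [513.6, 74.1, 222.2]
ee_rot: [0.311, 0.951, 0.001, -0.002]
contact_force: [0.1, 0.0, 0.4]
width: 85.4
grasp_force: 0.0
```

```bash
python3 - <<'E'
from plan import *
go([])
t=cam('top',4);s=cam('scene',4)
import pickle;pickle.dump((t,s),open('c2.pkl','wb'))
c=s["img"][90:330,220:480];a=np.clip(c*1.7,0,255).astype(np.uint8)[...,::-1]
cv2.imwrite("pics/v2.png",cv2.resize(a,None,fx=2.5,fy=2.5,interpolation=cv2.INTER_CUBIC))
E
```

```text
t 10.50 at [513.57  74.08 222.19] b 53.82 F [0.15 0.02 0.43] w 85.4 g 0.0 j7 0.81
```

View pics/v2.png

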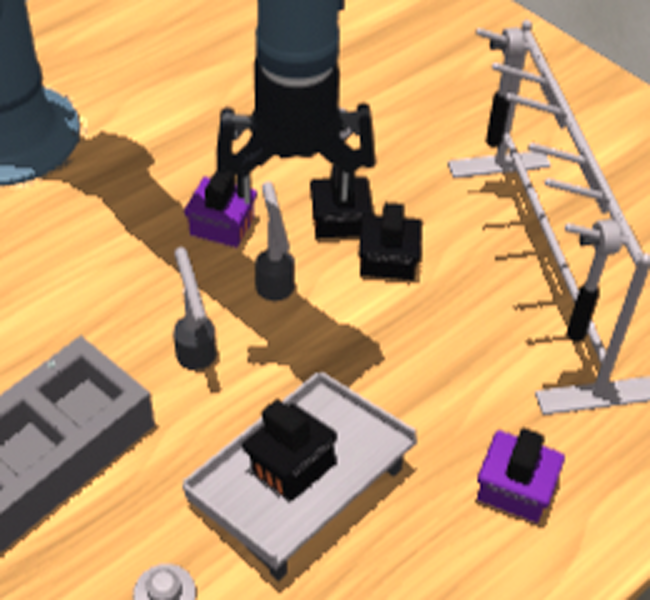

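The charged pack stands flat on the deck at crop (292,448), i.e. about (337,269) in full-picture pixels. Now I'll refine the spent packs with edge profiles, and check whether they've moved since the start.

```bash
cat > sp.py <<'E'
from prof import *
def meas(t,s,O,yaw,only=None):
    xs=np.arange(-55,55.1,.5);ys=xs
    for n,c in(("top",t),("scene",s)):
        if only and n!=only: continue
        R=rect(c,np.array(O),np.radians(yaw),xs,ys,48);E=rect(c,np.array(O),np.radians(yaw),xs,ys,80)
        print(n,"sh x",peaks(R[abs(ys)<24].mean(0),xs,1.5),"sh y",peaks(R[:,abs(xs)<24].mean(1),ys,1.5))
        print("   yaw via x-edges at y=+-22:",[ [q[0] for q in peaks(R[abs(ys-k)<8].mean(0),xs,2.5)] for k in(-22,22)])
        print("   grip x",peaks(E[abs(ys)<14].mean(0),xs,.5),"grip y",peaks(E[:,abs(xs)<6].mean(1),ys,.5))
E
python3 - <<'E'
from sp import *
import pickle;t,s=pickle.load(open("c0.pkl","rb"));t2,s2=pickle.load(open("c2.pkl","rb"))
print("A");meas(t,s,(490.9,240.7),41.2);meas(t2,s2,(490.9,240.7),41.2,"scene")
print("B");meas(t,s,(384.7,244.9),49.1)
E
```

```text
A
top sh x [(-35.5, -5.2), (36.0, 4.9)] sh y [(-32.5, -5.2), (32.0, 5.1)]
   yaw via x-edges at y=+-22: [[-35.5, 35.0], [-36.0, 36.0]]
   grip x [(-38.5, -5.3), (-14.5, -1.6), (14.5, 0.8), (31.5, 5.0), (51.5, 0.6)] grip y [(-34.0, -5.3), (-22.5, -1.4), (-16.5, 0.5), (29.5, 5.3)]
scene sh x [(-34.5, -6.3), (37.0, 8.7)] sh y [(32.5, 2.8), (52.5, 1.9)]
   yaw via x-edges at y=+-22: [[-35.0, 38.5], [-39.5, -33.5, 36.5]]
   grip x [(-36.0, 4.5), (-29.5, -0.5), (-11.0, -4.4), (14.0, 3.8), (36.0, 4.7)] grip y [(-49.0, -0.5), (-18.5, 0.6), (22.5, 5.8)]
scene sh x [(-32.5, -1.6), (38.0, 9.5)] sh y [(29.5, 2.4), (51.0, 2.8)]
   yaw via x-edges at y=+-22: [[-32.0, 40.0], [36.5]]
   grip x [(-43.0, 0.5), (-20.5, 4.6), (-10.5, -5.9), (14.5, 4.6), (36.0, 4.1)] grip y [(-52.0, -0.5), (-23.0, 0.6), (19.0, 5.7)]
B
top sh x [(-35.5, -4.8), (36.0, 4.8)] sh y [(-33.5, -4.1), (33.0, 4.8)]
   yaw via x-edges at y=+-22: [[-35.5, 36.0], [-35.5, 36.0]]
   grip x [(-37.5, -4.7), (-14.0, -1.6), (13.0, 1.0), (32.5, 4.9)] grip y [(-37.0, -3.9), (-22.5, -1.7), (28.5, 4.9)]
scene sh x [(-35.5, -8.4), (36.5, 8.5)] sh y [(34.0, 2.5)]
   yaw via x-edges at y=+-22: [[-35.0, 37.0], [-34.5, 36.5]]
   grip x [(-34.0, -4.3), (-11.5, -4.6), (13.5, 4.7), (33.5, 3.3)] grip y [(-19.0, 0.6), (14.5, -0.5), (22.5, 6.8), (34.0, -4.1), (43.0, 1.7), (48.5, -2.5)]
```

Sizes match (71.5 × 64.5). Pack A appears to have shifted about 3 mm in the later scene view, possibly mid-knock, so I'm re-imaging.

```bash
python3 - <<'E'
from sp import *
t=cam("top",4);s=cam("scene",4)
I=t["img"];mx=I.max(2)
for q,_ in rects(t,1-np.clip((mx-35)/55,0,1),(215,185,280,275),60): report(t,q,48)
print("A");meas(t,s,(490.9,240.7),41.2)
print("B");meas(t,s,(384.7,244.9),49.1,"scene")
crop(t,180,150,300,270,5,"k1",2)
E
```

```text
ctr [451.08 237.84] sides [np.float64(86.23462105214392), np.float64(167.71683524909136)] long dir deg 0.1
A
top sh x [(-34.5, -4.9), (37.0, 4.9)] sh y [(-36.0, -5.3), (29.5, 4.9)]
   yaw via x-edges at y=+-22: [[-33.5, 38.0], [-35.5, 35.5]]
   grip x [(-38.0, -5.2), (-14.5, -1.4), (-6.5, 0.6), (14.0, 1.0), (32.0, 5.0), (51.5, 0.5)] grip y [(-37.0, -5.6), (-25.0, -1.4), (26.5, 5.5), (36.5, -0.7)]
scene sh x [(-32.5, -1.6), (38.0, 9.5)] sh y [(29.5, 2.4), (51.0, 2.8)]
   yaw via x-edges at y=+-22: [[-32.5, 40.0], [36.5]]
   grip x [(-43.0, 0.5), (-20.5, 4.6), (-10.5, -5.9), (14.5, 4.6), (36.0, 4.1)] grip y [(-52.0, -0.6), (-22.5, 0.6), (19.0, 5.7)]
B
scene sh x [(-26.5, -6.3), (-2.0, -2.9), (12.0, 4.3), (18.5, -4.4), (28.0, 2.0), (45.5, 6.0)] sh y [(8.0, 2.9)]
   yaw via x-edges at y=+-22: [[-25.5, 11.5, 18.0, 47.5], [-1.0, 29.0]]
   grip x [(-51.5, 0.7), (-39.5, -0.7), (-24.5, 1.0), (-2.5, -5.4), (28.5, 2.0), (50.0, 5.3)] grip y [(-23.5, 1.4), (3.0, -2.7)]
```

View pics/k1.png

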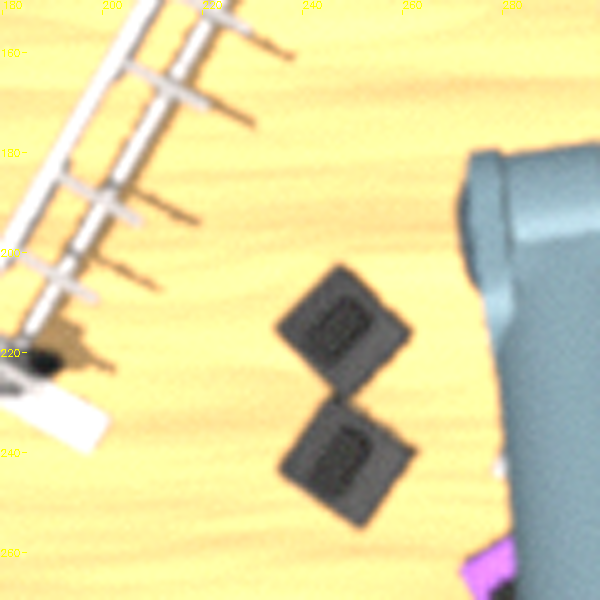

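Pack B has been knocked up against A: in the top view B is now centred near (249,241) and A near (248,216). I'll refine both.

```bash
python3 - <<'E'
from sp import *
t=cam("top",4);s=cam("scene",4)
q=[(246.5,228.1),(262.9,239.5),(251.5,255.1),(234.9,242.9)]
c,y=report(t,q,48);P=np.array([onz(t,p,48)[:2] for p in q]);print(P)
d=P[1]-P[0];e=P[2]-P[1];print(np.degrees(np.arctan2(*d[::-1])),np.linalg.norm(d),np.degrees(np.arctan2(*e[::-1])),np.linalg.norm(e))
for yy in (52,56): print("B",yy);meas(t,s,c,yy)
print("A");meas(t,s,(493.9,239.1),44)
from plan import go;go([])
E
```

```text
ctr [409.39 238.08] sides [np.float64(66.14505878383144), np.float64(63.21220530030344)] long dir deg 54.2
[[453.32 245.71]
 [414.64 192.05]
 [364.21 230.17]
 [405.38 284.38]]
-125.79091893645418 66.14505878383144 142.91313216288583 63.21220530030344
B 52
top sh x [(-36.0, -5.1), (35.5, 4.5)] sh y [(-32.5, -3.7), (33.5, 5.0)]
   yaw via x-edges at y=+-22: [[-35.5, 36.5], [-36.5, 34.5]]
   grip x [(-38.5, -5.3), (-14.5, -1.4), (12.5, 1.0), (31.5, 4.6)] grip y [(-34.0, -4.7), (-22.0, -1.7), (-15.0, 0.6), (30.0, 5.2)]
scene sh x [(-36.0, -9.7), (1.0, 2.8), (7.5, -3.1), (36.0, 8.7), (49.5, -2.2)] sh y [(33.0, 2.1)]
   yaw via x-edges at y=+-22: [[-36.0, 37.5, 48.0], [-37.0, 2.5, 9.0, 35.5]]
   grip x [(-38.5, -4.5), (-24.0, -0.6), (-14.0, -4.6), (-0.5, 3.8), (6.0, -3.7), (15.0, 3.6), (30.0, 4.8)] grip y [(-51.0, -0.6), (-38.0, 1.6), (9.0, -1.2)]
B 56
top sh x [(-36.0, -5.1), (35.5, 4.5)] sh y [(-32.0, -3.5), (33.5, 5.0)]
   yaw via x-edges at y=+-22: [[-37.0, 35.0], [-35.0, 36.0]]
   grip x [(-38.5, -5.3), (-15.0, -1.4), (12.0, 1.0), (31.5, 4.6)] grip y [(-34.0, -4.5), (-22.0, -1.7), (-1
[... 235 characters left out ...]
-4.0), (-0.5, 3.4), (6.0, -3.4), (16.0, 3.6), (29.5, 4.3)] grip y [(-51.5, -0.6), (-37.0, 1.4), (8.0, -1.1)]
A
top sh x [(-36.0, -5.3), (35.5, 4.9)] sh y [(-32.5, -5.6), (32.5, 5.0)]
   yaw via x-edges at y=+-22: [[-35.5, 35.5], [-35.5, 35.5]]
   grip x [(-39.0, -5.4), (-31.5, 0.5), (-14.5, -1.6), (14.5, 0.9), (31.0, 5.0)] grip y [(-34.0, -5.7), (-22.0, -1.2), (30.0, 5.5), (40.0, -0.7)]
scene sh x [(-34.5, -2.6), (37.0, 10.4)] sh y [(32.5, 2.3), (52.5, 2.3)]
   yaw via x-edges at y=+-22: [[-34.5, 37.5], [36.5]]
   grip x [(-21.0, 4.0), (-11.5, -4.6), (14.0, 4.0), (34.5, 4.8)] grip y [(-49.0, -0.6), (22.0, 5.7)]
t 11.70 at [516.98  70.37 222.02] b 53.64 F [0.44 0.21 1.52] w 85.3 g 0.0 j7 0.81
```

```bash
python3 -c "
from plan import *
go([(494.2,239.4,150,44.2),(494.2,239.4,90,44.2)],step=45)"
```

```text
t 11.70 at [516.98  70.37 222.02] b 53.64 F [0.44 0.21 1.52] w 85.3 g 0.0 j7 0.81
[[[0.095, 0.098, 0.058, 0.01], [0.098, 0.095, 0.058, 0.011], [0.101, 0.092, 0.057, 0.01], [0.104, 0.088, 0.058, 0.011], [0.107, 0.085, 0.057, 0.01]]]
[[[-0.0, -0.0, 0.12, 0.0], [-0.0, -0.0, 0.12, 0.0]]]
```

Emit:
{"method": "move_arm", "body": {"commands": [[[0.095,0.098,0.058,0.01],[0.098,0.095,0.058,0.011],[0.101,0.092,0.057,0.01],[0.104,0.088,0.058,0.011],[0.107,0.085,0.057,0.01]]]}}

```text
clock: 12.32
tcp_pos: [494.0, 240.6, 149.6]
ee_rot: [0.389, 0.921, 0.0, 0.0]
contact_force: [0.1, 0.5, -0.8]
width: 85.4
grasp_force: 0.0
```

Emit:
{"method": "move_arm", "body": {"commands": [[[0,0,0.12,0],[0,0,0.12,0],[0,0,0,0],[0,0,0,0]]]}}

```text
clock: 12.82
tcp_pos: [495.0, 239.6, 90.9]
ee_rot: [0.389, 0.921, 0.001, 0.0]
contact_force: [0.0, -0.2, 0.7]
width: 85.4
grasp_force: 0.0
```

```bash
python3 -c "
from plan import *
go([(494.2,239.4,52,44.2)],step=45)"
```

```text
t 12.82 at [494.98 239.59  90.93] b 44.26 F [ 0.01 -0.2   0.65] w 85.4 g 0.0 j7 0.43
[[[0.002, -0.003, 0.156, 0.0]]]
```

Emit:
{"method": "move_arm", "body": {"commands": [[[0.002,-0.003,0.154,0],[0,0,0,0],[0,0,0,0]]]}}

```text
clock: 13.2
tcp_pos: [494.5, 239.7, 53.2]
ee_rot: [0.389, 0.921, 0.001, 0.001]
contact_force: [0.2, -0.0, 1.5]
width: 85.6
grasp_force: 0.0
```

Emit:
{"method": "move_arm", "body": {"commands": [[[0,0,0,0],[0,0,0,0],[0,0,0,0],[0,0,0,0],[0,0,0,0]]], "jaw": 1}}

```text
clock: 13.82
tcp_pos: [493.3, 239.2, 52.0]
ee_rot: [0.389, 0.921, 0.0, -0.0]
contact_force: [-1.4, -1.0, 5.1]
width: 23.1
grasp_force: 60.0
```

Emit:
{"method": "move_arm", "body": {"commands": [[[0,0,-0.06,0],[0,0,-0.12,0],[0,0,-0.16,0],[0,0,-0.16,0],[0,0,-0.14,0]]]}}

```text
clock: 14.45
tcp_pos: [492.5, 238.9, 212.6]
ee_rot: [0.389, 0.921, -0.0, -0.0]
contact_force: [-0.2, 0.9, -4.6]
width: 23.2
grasp_force: 59.6
```

```bash
python3 -c "
from plan import *
go([(460,20,210,20),(472.4,-243.3,175,7.75)],step=45)"
```

```text
t 14.45 at [492.53 238.87 212.55] b 44.26 F [-0.24  0.88 -4.62] w 23.2 g 59.6 j7 0.35
[[[-0.107, -0.141, 0.002, 0.027], [-0.119, -0.131, 0.002, 0.027], [-0.129, -0.121, 0.002, 0.027], [-0.139, -0.109, 0.002, 0.027], [-0.149, -0.097, 0.002, 0.027]]]
[[[-0.168, -0.052, 0.023, 0.011], [-0.169, -0.046, 0.023, 0.011], [-0.171, -0.041, 0.024, 0.011], [-0.172, -0.035, 0.023, 0.012], [-0.174, -0.028, 0.024, 0.011]]]
[[[-0.174, -0.022, 0.023, 0.012]]]
```

Emit:
{"method": "move_arm", "body": {"commands": [[[-0.107,-0.141,0.002,0.027],[-0.119,-0.131,0.002,0.027],[-0.129,-0.121,0.002,0.027],[-0.139,-0.109,0.002,0.027],[-0.149,-0.097,0.002,0.027]]]}}

```text
clock: 15.08
tcp_pos: [459.4, 18.7, 208.5]
ee_rot: [0.575, 0.818, -0.0, -0.001]
contact_force: [0.7, 0.8, -4.7]
width: 22.9
grasp_force: 59.8
```

Emit:
{"method": "move_arm", "body": {"commands": [[[-0.168,-0.052,0.023,0.011],[-0.169,-0.046,0.023,0.011],[-0.171,-0.041,0.024,0.011],[-0.172,-0.035,0.023,0.012],[-0.174,-0.028,0.024,0.011]]]}}

```text
clock: 15.7
tcp_pos: [470.2, -199.7, 179.3]
ee_rot: [0.644, 0.765, 0.0, -0.001]
contact_force: [1.0, 0.4, -4.3]
width: 23.2
grasp_force: 59.8
```

Emit:
{"method": "move_arm", "body": {"commands": [[[-0.174,-0.022,0.023,0.012],[0,0,0,0],[0,0,0,0],[0,0,0,0],[0,0,0,0]]]}}

```text
clock: 16.32
tcp_pos: [473.5, -241.3, 174.0]
ee_rot: [0.657, 0.754, 0.0, -0.0]
contact_force: [-0.5, 0.8, -5.3]
width: 23.0
grasp_force: 59.8
```

```bash
python3 -c "
from plan import *
go([(472.4,-243.3,120,7.75)],step=45)"
```

```text
t 16.32 at [ 473.51 -241.32  173.99] b 7.88 F [-0.46  0.75 -5.27] w 23.0 g 59.8 j7 0.78
[[[-0.004, -0.003, 0.108, 0.0], [-0.003, -0.003, 0.108, 0.001]]]
```

Emit:
{"method": "move_arm", "body": {"commands": [[[-0.004,-0.003,0.11,0],[-0.004,-0.003,0.11,0.001],[0,0,0,0],[0,0,0,0],[0,0,0,0]]]}}

```text
clock: 16.95
tcp_pos: [473.3, -245.5, 120.5]
ee_rot: [0.659, 0.752, 0.001, 0.001]
contact_force: [-0.1, -0.0, -4.8]
width: 23.3
grasp_force: 60.0
```

```bash
python3 -c "
from plan import *
go([(472.4,-243.3,112,7.75),(472.4,-243.3,100,7.75)],step=5)"
```

```text
t 16.95 at [ 473.27 -245.46  120.49] b 7.58 F [-0.1  -0.05 -4.8 ] w 23.3 g 60.0 j7 0.86
[[[0.005, -0.001, 0.017, -0.0], [0.004, -0.001, 0.017, -0.001], [0.0, -0.0, 0.016, 0.0], [0.0, -0.0, 0.016, 0.0], [0.0, -0.0, 0.016, 0.0]]]
```

Emit:
{"method": "move_arm", "body": {"commands": [[[0,0,0,0],[0,0,0,0],[0,0,0,0],[0,0,0,0]]]}}

```text
clock: 17.45
tcp_pos: [471.9, -245.1, 119.0]
ee_rot: [0.659, 0.752, -0.0, -0.0]
contact_force: [0.2, -0.0, -4.8]
width: 23.0
grasp_force: 60.0
```

```bash
python3 -c "
from plan import *
for i in range(3):
  go([(472.4,-243.3,116,7.75)],step=5); ctrl.camera('top'); ctrl.camera('top')"
```

```text
t 17.45 at [ 471.9  -245.05  119.01] b 7.56 F [ 0.23 -0.   -4.82] w 23.0 g 60.0 j7 0.86
[[[0.007, 0.003, 0.012, -0.001]]]
t 17.55 at [ 471.9  -245.07  118.98] b 7.55 F [ 0.57  0.13 -5.22] w 22.8 g 60.0 j7 0.86
[[[0.007, 0.003, 0.012, -0.001]]]
t 17.65 at [ 471.88 -245.08  118.96] b 7.55 F [-0.45  0.08 -4.13] w 22.6 g 60.0 j7 0.86
[[[0.007, 0.003, 0.012, -0.001]]]
```

Settling takes about half a second. Correct, let it settle, then creep in.

Emit:
{"method": "move_arm", "body": {"commands": [[[0.007,0.003,0.012,-0.001],[0,0,0,0],[0,0,0,0],[0,0,0,0],[0,0,0,0]]]}}

```text
clock: 18.38
tcp_pos: [472.5, -243.3, 116.1]
ee_rot: [0.658, 0.753, 0.0, 0.0]
contact_force: [-0.6, -0.5, -4.1]
width: 22.9
grasp_force: 60.0
```

Emit:
{"method": "move_arm", "body": {"commands": [[[0,0,0.012,0],[0,0,0.012,0],[0,0,0.012,0],[0,0,0,0],[0,0,0,0]]]}}

```text
clock: 19.0
tcp_pos: [472.4, -243.7, 106.9]
ee_rot: [0.658, 0.753, -0.0, 0.0]
contact_force: [-0.5, -1.4, -4.0]
width: 22.9
grasp_force: 60.0
```

The foot is inside the mouth with no contact force. Continue down.

Emit:
{"method": "move_arm", "body": {"commands": [[[0,0,0.018,0],[0,0,0.018,0],[0,0,0.018,0],[0,0,0,0],[0,0,0,0]]]}}

```text
clock: 19.62
tcp_pos: [472.4, -243.7, 93.3]
ee_rot: [0.658, 0.753, -0.0, 0.0]
contact_force: [0.0, -3.5, -6.5]
width: 22.9
grasp_force: 59.9
```

Emit:
{"method": "move_arm", "body": {"commands": [[[0,0,0.018,0],[0,0,0.018,0],[0,0,0.018,0],[0,0,0.01,0],[0,0,0,0]]]}}

```text
clock: 20.25
tcp_pos: [472.5, -244.1, 78.1]
ee_rot: [0.658, 0.753, 0.0, 0.0]
contact_force: [-3.0, -4.5, 2.7]
width: 23.1
grasp_force: 61.1
```

Emit:
{"method": "move_arm", "body": {"commands": [[[-0.004,0,0.006,0],[0,0,0,0],[0,0,0,0]]]}}

```text
clock: 20.62
tcp_pos: [472.5, -244.2, 78.0]
ee_rot: [0.658, 0.753, 0.001, -0.001]
contact_force: [-6.7, -0.9, 14.4]
width: 23.3
grasp_force: 62.6
```

Emit:
{"method": "move_arm", "body": {"commands": [[[0,0,0,0],[0,0,0,0],[0,0,0,0],[0,0,0,0]]], "jaw": 0}}

```text
clock: 21.12
tcp_pos: [472.7, -243.6, 75.8]
ee_rot: [0.658, 0.753, 0.0, -0.0]
contact_force: [0.4, 0.6, 0.7]
width: 85.1
grasp_force: 0.0
```

Emit:
{"method": "move_arm", "body": {"commands": [[[0,0,-0.06,0],[0,0,-0.15,0],[0,0,-0.2,0],[0,0,-0.15,0]]]}}

```text
clock: 21.62
tcp_pos: [473.0, -245.0, 218.9]
ee_rot: [0.658, 0.753, 0.001, 0.001]
contact_force: [0.6, 0.2, 0.4]
width: 85.2
grasp_force: 0.0
```

```bash
python3 -c "
from plan import *
go([(450,20,215,30),(409.4,238.1,150,54.3)],step=48)"
```

```text
t 21.62 at [ 473.01 -245.03  218.93] b 7.67 F [0.56 0.18 0.38] w 85.2 g 0.0 j7 0.74
[[[0.177, 0.008, 0.003, -0.021], [0.176, 0.02, 0.003, -0.021], [0.175, 0.032, 0.002, -0.021], [0.172, 0.043, 0.003, -0.02], [0.169, 0.054, 0.002, -0.021]]]
[[[0.165, 0.065, 0.003, -0.02], [0.167, 0.059, 0.052, -0.027], [0.162, 0.073, 0.052, -0.027], [0.155, 0.086, 0.052, -0.027], [0.147, 0.1, 0.052, -0.027]]]
[[[0.138, 0.111, 0.052, -0.027]]]
```

Emit:
{"method": "move_arm", "body": {"commands": [[[0.177,0.008,0.003,-0.021],[0.176,0.02,0.003,-0.021],[0.175,0.032,0.002,-0.021],[0.172,0.043,0.003,-0.02],[0.169,0.054,0.002,-0.021]]]}}

```text
clock: 22.25
tcp_pos: [453.1, -22.3, 213.7]
ee_rot: [0.526, 0.85, 0.001, 0.0]
contact_force: [1.1, 0.9, -0.8]
width: 86.1
grasp_force: 0.0
```

```bash
python3 - <<'E'
from sp import *
t=cam("top",2);s=cam("scene",4)
meas(t,s,(409.4,238.1),54.3)
E
```

```text
top sh x [(-36.0, -5.1), (35.5, 4.7)] sh y [(-32.0, -4.1), (34.0, 5.1)]
   yaw via x-edges at y=+-22: [[-35.5, 35.0], [-36.0, 35.5]]
   grip x [(-38.5, -5.3), (-15.0, -1.7), (13.0, 1.0), (31.5, 4.8)] grip y [(-34.0, -4.4), (-21.0, -1.6), (-15.5, 0.7), (30.5, 5.1)]
scene sh x [(-36.5, -10.1), (36.5, 8.7)] sh y [(34.0, 2.6)]
   yaw via x-edges at y=+-22: [[-36.5, 37.0], [-36.0, 36.0]]
   grip x [(-39.5, -5.6), (-24.0, -0.5), (-14.0, -4.4), (12.5, 3.8), (30.0, 4.8)] grip y [(-51.0, -0.7), (-18.5, 0.6), (24.0, 6.7)]
```

Emit:
{"method": "move_arm", "body": {"commands": [[[0.165,0.065,0.003,-0.02],[0.167,0.059,0.052,-0.027],[0.162,0.073,0.052,-0.027],[0.155,0.086,0.052,-0.027],[0.147,0.1,0.052,-0.027]]]}}

```text
clock: 23.18
tcp_pos: [417.7, 194.9, 160.0]
ee_rot: [0.347, 0.938, 0.0, 0.0]
contact_force: [0.9, 0.1, -0.5]
width: 85.2
grasp_force: 0.0
```

Emit:
{"method": "move_arm", "body": {"commands": [[[0.138,0.111,0.052,-0.027],[0,0,0.1,0],[0,0,0.12,0],[0,0,0,0],[0,0,0,0]]]}}

```text
clock: 23.8
tcp_pos: [409.9, 238.0, 92.9]
ee_rot: [0.307, 0.952, 0.0, 0.001]
contact_force: [0.8, 0.6, -0.6]
width: 85.2
grasp_force: 0.0
```

```bash
python3 -c "
from plan import *
go([(409.4,238.1,53,54.3)],step=45)"
```

```text
t 23.80 at [409.86 238.05  92.89] b 54.21 F [ 0.85  0.57 -0.58] w 85.2 g 0.0 j7 0.47
[[[0.002, -0.001, 0.16, -0.0]]]
```

Emit:
{"method": "move_arm", "body": {"commands": [[[0.006,-0.001,0.158,0],[0,0,0,0],[0,0,0,0],[0,0,0,0]]]}}

```text
clock: 24.3
tcp_pos: [408.5, 240.2, 54.2]
ee_rot: [0.306, 0.952, 0.001, 0.001]
contact_force: [-0.0, -0.1, -0.2]
width: 85.4
grasp_force: 0.0
```

Emit:
{"method": "move_arm", "body": {"commands": [[[0,0,0,0],[0,0,0,0],[0,0,0,0],[0,0,0,0],[0,0,0,0]]], "jaw": 1}}

```text
clock: 24.92
tcp_pos: [407.0, 239.3, 52.7]
ee_rot: [0.306, 0.952, -0.0, -0.0]
contact_force: [-1.8, -1.0, 4.7]
width: 22.8
grasp_force: 59.5
```

Emit:
{"method": "move_arm", "body": {"commands": [[[0,0,-0.06,0],[0,0,-0.12,0],[0,0,-0.16,0],[0,0,-0.16,0],[0,0,-0.14,0]]]}}

```text
clock: 25.55
tcp_pos: [406.5, 238.7, 213.6]
ee_rot: [0.306, 0.952, -0.0, -0.0]
contact_force: [0.6, -0.0, -5.0]
width: 23.3
grasp_force: 59.8
```

```bash
python3 -c "
from plan import *
go([(450,40,210,25),(461.8,-166.6,175,7.75)],step=45)"
```

```text
t 25.55 at [406.55 238.72 213.61] b 54.33 F [ 0.57 -0.04 -4.96] w 23.3 g 59.8 j7 0.36
[[[-0.121, -0.109, 0.003, 0.033], [-0.132, -0.096, 0.003, 0.032], [-0.14, -0.082, 0.003, 0.033], [-0.148, -0.067, 0.003, 0.032], [-0.154, -0.052, 0.002, 0.033]]]
[[[-0.154, -0.061, 0.028, 0.019], [-0.157, -0.052, 0.028, 0.019], [-0.16, -0.042, 0.028, 0.019], [-0.162, -0.033, 0.028, 0.019], [-0.165, -0.023, 0.028, 0.02]]]
```

```bash
python3 - <<'E'
from prof import *
import pickle;t0,s0=pickle.load(open("c0.pkl","rb"))
t=cam("top",5);s=cam("scene",5)
xs=np.arange(-50,50.1,.5)
for n,c in(("top0",t0),("top",t),("scene0",s0),("scene",s)):
    R=rect(c,np.array([472.6,-243.]),np.radians(7.8),xs,xs,74)
    print(n,"x",peaks(R[abs(xs)<20].mean(0),xs,1.5),"y",peaks(R[:,abs(xs)<20].mean(1),xs,2))
E
```

```text
top0 x [(-35.5, -4.8), (36.5, 4.1)] y [(-31.0, -5.1), (33.0, 4.0), (47.5, -2.6)]
top x [(-34.5, -4.9), (37.5, 4.2)] y [(-29.5, -5.1), (35.0, 4.0), (47.5, -2.7)]
scene0 x [(-46.0, -2.9), (-35.0, -6.0), (43.0, 6.6)] y [(-33.0, -5.2), (32.5, 6.2), (43.0, -2.6)]
scene x [(-46.0, -2.9), (-34.0, -5.9), (44.5, 6.3)] y [(-33.0, -5.0), (34.0, 6.4), (43.0, -2.7)]
```

Emit:
{"method": "move_arm", "body": {"commands": [[[-0.121,-0.109,0.003,0.033],[-0.132,-0.096,0.003,0.032],[-0.14,-0.082,0.003,0.033],[-0.148,-0.067,0.003,0.032],[-0.154,-0.052,0.002,0.033]]]}}

```text
clock: 26.68
tcp_pos: [450.4, 39.4, 208.5]
ee_rot: [0.539, 0.843, -0.0, -0.0]
contact_force: [-0.2, -0.2, -4.5]
width: 23.2
grasp_force: 59.8
```

Emit:
{"method": "move_arm", "body": {"commands": [[[-0.154,-0.061,0.028,0.019],[-0.157,-0.052,0.028,0.019],[-0.16,-0.042,0.028,0.019],[-0.162,-0.033,0.028,0.019],[-0.165,-0.023,0.028,0.02]]]}}

```text
clock: 27.3
tcp_pos: [462.6, -166.9, 173.4]
ee_rot: [0.658, 0.753, -0.0, -0.0]
contact_force: [1.2, -0.3, -4.7]
width: 23.5
grasp_force: 59.8
```

Emit:
{"method": "move_arm", "body": {"commands": [[[0,0,0.1,0],[0,0,0.1,0],[0,0,0,0],[0,0,0,0],[0,0,0,0]]]}}

```text
clock: 27.92
tcp_pos: [463.9, -166.1, 125.2]
ee_rot: [0.658, 0.753, 0.001, 0.001]
contact_force: [-0.3, 0.6, -5.4]
width: 22.9
grasp_force: 60.0
```

Emit:
{"method": "move_arm", "body": {"commands": [[[0,0,0,0],[0,0,0,0],[0,0,0,0]]]}}

```text
clock: 28.3
tcp_pos: [462.9, -165.9, 124.2]
ee_rot: [0.658, 0.753, 0.0, 0.0]
contact_force: [-0.4, -0.6, -5.0]
width: 22.9
grasp_force: 60.0
```

Pack A sits about 1–1.5 mm toward +y within bay 2's clearance, which is within tolerance. I'll bias bay 1's entry slightly to -y and creep in.

Emit:
{"method": "move_arm", "body": {"commands": [[[-0.004,-0.005,0.032,0],[0,0,0,0],[0,0,0,0],[0,0,0,0],[0,0,0,0]]]}}

```text
clock: 28.92
tcp_pos: [461.7, -167.1, 116.1]
ee_rot: [0.658, 0.753, 0.0, 0.0]
contact_force: [-0.8, 1.2, -5.1]
width: 23.3
grasp_force: 59.9
```

Emit:
{"method": "move_arm", "body": {"commands": [[[0,0,0.012,0],[0,0,0.012,0],[0,0,0.012,0],[0,0,0,0],[0,0,0,0]]]}}

```text
clock: 29.55
tcp_pos: [461.5, -167.1, 107.0]
ee_rot: [0.658, 0.753, -0.0, -0.0]
contact_force: [0.7, 0.7, -4.5]
width: 22.9
grasp_force: 60.1
```

Emit:
{"method": "move_arm", "body": {"commands": [[[0,0,0.018,0],[0,0,0.018,0],[0,0,0.018,0],[0,0,0,0],[0,0,0,0]]]}}

```text
clock: 30.18
tcp_pos: [461.5, -167.1, 93.4]
ee_rot: [0.658, 0.753, -0.0, -0.0]
contact_force: [0.7, -1.1, -4.9]
width: 23.0
grasp_force: 60.0
```

Emit:
{"method": "move_arm", "body": {"commands": [[[0,0,0.018,0],[0,0,0.018,0],[0,0,0.018,0],[0,0,0.01,0],[0,0,0,0]]]}}

```text
clock: 30.8
tcp_pos: [461.5, -167.2, 78.7]
ee_rot: [0.658, 0.753, 0.0, -0.001]
contact_force: [-4.9, 1.1, 7.9]
width: 23.1
grasp_force: 61.7
```

Emit:
{"method": "move_arm", "body": {"commands": [[[0,0,0,0],[0,0,0,0],[0,0,0,0],[0,0,0,0]]], "jaw": 0}}

```text
clock: 31.3
tcp_pos: [461.7, -167.1, 77.5]
ee_rot: [0.658, 0.753, -0.0, 0.0]
contact_force: [0.0, -0.3, 0.7]
width: 85.6
grasp_force: 0.0
```

Emit:
{"method": "move_arm", "body": {"commands": [[[0,0,-0.06,0],[0,0,-0.15,0],[0,0,-0.2,0],[0,0,-0.1,0],[0,0,0,0]]]}}

```text
clock: 31.92
tcp_pos: [463.6, -167.8, 207.9]
ee_rot: [0.658, 0.753, 0.002, 0.002]
contact_force: [-0.4, 0.5, -0.1]
width: 85.5
grasp_force: 0.0
```

```bash
python3 - <<'E'
from prof import *
from plan import go
t=cam("top",2);s=cam("scene",4);xs=np.arange(-50,50.1,.5)
for z in (74,):
  for O in([472.4,-243],[461.8,-165.7]):
    for n,c in (("top",t),("scene",s)):
      R=rect(c,np.array(O),np.radians(7.8),xs,xs,z);print(n,O,"x",peaks(R[abs(xs)<20].mean(0),xs,2),"y",peaks(R[:,abs(xs)<20].mean(1),xs,2))
print("ball",tri(t,(449.25,216.75),s,(159.5,286.5)))
I=s["img"];m=(I.max(2)<45).astype(np.uint8)
cn,_=cv2.findContours(m[270:300,145:175],0,1);k=max(cn,key=cv2.contourArea);print("scene ball px",cv2.minEnclosingCircle(k),cv2.boundingRect(k))
crop(s,140,200,300,320,5,"b1",1.7)
ex=np.array([.9907,.1357]);ey=np.array([-.1357,.9907]);P=np.array([472.2,-243.6])-163*ey
go([(*(P-66*ex),185,7.75),(*(P-66*ex),114,7.75)],step=45)
E
```

```text
top [472.4, -243] x [] y []
scene [472.4, -243] x [(-46.0, -2.9), (-33.5, -5.9), (44.5, 6.3)] y [(-33.0, -5.0), (34.0, 6.4), (43.5, -5.0)]
top [461.8, -165.7] x [] y []
scene [461.8, -165.7] x [(-45.5, -4.8), (-33.5, -4.6), (43.0, 2.6)] y [(-44.0, 6.4), (-34.5, -5.0), (34.0, 2.2)]
ball (array([ 474.46, -405.97,  129.16]), np.float64(0.4998910458622))
scene ball px ((14.25, 16.625), 5.762315273284912) (9, 11, 11, 12)
t 32.23 at [ 460.52 -166.88  203.81] b 7.73 F [1.38 0.49 0.42] w 85.6 g 0.0 j7 0.54
[[[-0.16, -0.043, 0.013, -0.0], [-0.161, -0.043, 0.012, -0.0], [-0.16, -0.043, 0.013, -0.0], [-0.161, -0.043, 0.012, -0.0], [-0.16, -0.043, 0.013, -0.0]]]
[[[-0.161, -0.043, 0.012, -0.0], [0.0, -0.0, 0.142, -0.0], [0.0, -0.0, 0.142, -0.0]]]
```

View pics/b1.png

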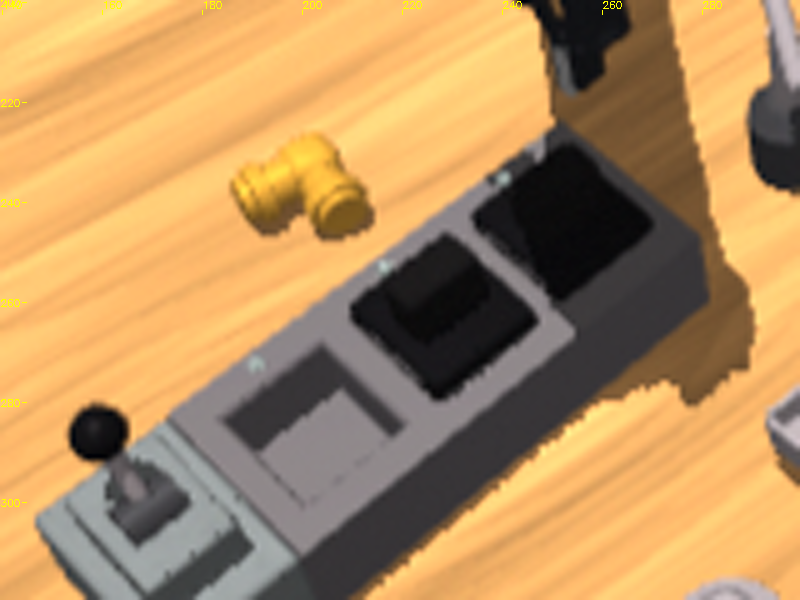

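Both packs sit flush in bays 2 and 1 (scene (231,264) and (254,244)). The lever ball is at (159,286), off, triangulated at (474,-406,129). Next, push the lever with shut fingers.

Emit:
{"method": "move_arm", "body": {"commands": [[[-0.16,-0.043,0.013,0],[-0.161,-0.043,0.012,0],[-0.16,-0.043,0.013,0],[-0.161,-0.043,0.012,0],[-0.16,-0.043,0.013,0]]], "jaw": 1}}

```text
clock: 32.85
tcp_pos: [434.7, -373.9, 187.8]
ee_rot: [0.658, 0.753, -0.001, -0.001]
contact_force: [0.7, 0.3, 0.7]
width: 0.3
grasp_force: 0.0
```

Emit:
{"method": "move_arm", "body": {"commands": [[[-0.161,-0.043,0.012,0],[0,0,0,0],[0,0,0.142,0],[0,0,0.142,0],[0,0,0,0]]]}}

```text
clock: 33.48
tcp_pos: [428.5, -410.5, 111.6]
ee_rot: [0.657, 0.754, 0.0, -0.004]
contact_force: [0.2, 0.8, -0.8]
width: 0.3
grasp_force: 0.0
```

Emit:
{"method": "move_arm", "body": {"commands": [[[0,0.06,0,0],[0,0.04,0,0],[0,0.04,0,0],[0,0,0,0]]]}}

```text
clock: 33.98
tcp_pos: [467.3, -409.3, 116.0]
ee_rot: [0.657, 0.754, 0.001, 0.001]
contact_force: [0.6, 0.2, 0.2]
width: 0.4
grasp_force: 0.0
```

Emit:
{"method": "move_arm", "body": {"commands": [[[0,0.03,0,0],[0,0.03,0,0],[0,0.03,0,0],[0,0,0,0],[0,0,0,0]]]}}

```text
clock: 34.6
tcp_pos: [487.6, -406.3, 115.2]
ee_rot: [0.658, 0.753, 0.0, 0.0]
contact_force: [0.1, -0.6, 0.3]
width: -0.3
grasp_force: 0.0
```

Emit:
{"method": "move_arm", "body": {"commands": [[[0,0.016,0,0],[0,0.016,0,0],[0,0,0,0],[0,0,0,0]]]}}

```text
clock: 35.1
tcp_pos: [490.8, -406.2, 114.9]
ee_rot: [0.659, 0.752, -0.001, -0.003]
contact_force: [-6.3, 1.8, 3.1]
width: 0.0
grasp_force: 3.2
```

The stop is felt (6 N). Back off, rise, then check the ball position numerically.

Emit:
{"method": "move_arm", "body": {"commands": [[[0,-0.08,0,0],[0,-0.12,0,0],[0,0,-0.2,0],[0,0,-0.2,0],[0,0,0,0]]]}}

```text
clock: 35.72
tcp_pos: [447.2, -415.4, 220.4]
ee_rot: [0.658, 0.753, 0.001, 0.005]
contact_force: [-0.2, 0.2, -0.9]
width: -0.1
grasp_force: 0.0
```

Emit:
{"method": "move_arm", "body": {"commands": [[[0.2,0,0,-0.04],[0.2,0,0,-0.04],[0.2,0,0,-0.04],[0.2,0.04,0,-0.04],[0,0,0,0]]], "jaw": 0.2}}

```text
clock: 36.35
tcp_pos: [389.6, -214.5, 213.7]
ee_rot: [0.446, 0.895, 0.003, -0.002]
contact_force: [0.6, -0.2, 0.1]
width: 68.3
grasp_force: 0.0
```

```bash
python3 - <<'E'
from h import *
from plan import go
s=cam("scene",3);t=cam("top",3)
ex=np.array([.9907,.1357]);ey=np.array([-.1357,.9907]);P=np.array([472.2,-243.6])-163*ey
for n,x in(("off",-24),("on",24)):
    a=proj(s,[[*(P+x*ex),126]])[0];print(n,a,"pix",s["img"][int(round(a[1])),int(round(a[0]))],"top",(b:=proj(t,[[*(P+x*ex),126]])[0]),t["img"][int(round(b[1])),int(round(b[0]))])
# bars in top: bright thin blobs
I=t["img"];sat=(I.max(2)-I.min(2))/I.max(2);m=((I.min(2)>105)&(sat<.25)).astype(np.uint8)
m2=cv2.resize(m[200:255,265:345].astype(np.float32),None,fx=8,fy=8,interpolation=cv2.INTER_CUBIC)>.5
cn,_=cv2.findContours(m2.astype(np.uint8),0,1)
for k in cn:
    if cv2.contourArea(k)<600: continue
    b=(cv2.boxPoints(cv2.minAreaRect(k))+.5)/8-.5+[265,200];Q=np.array([onz(t,p,125)[:2] for p in b]);e=Q[1]-Q[0],Q[2]-Q[1];e=max(e,key=np.linalg.norm)
    print("bar ctr",Q.mean(0),"len",np.linalg.norm(e),"dir",np.degrees(np.arctan2(e[1],e[0]))%180)
go([])
E
```

```text
off [158.02 286.64] pix [152. 111.  65.] top [449.71 217.98] [126.33 126.33 119.67]
on [170.25 299.82] pix [15.33 14.67 16.  ] top [447.09 203.06] [66.   58.67 49.  ]
bar ctr [440.88 109.09] len 98.47729981513602 dir 151.2679195598788
bar ctr [462.58 -22.46] len 99.02346631227341 dir 155.9362197200022
t 36.65 at [ 391.36 -221.22  215.37] b 36.37 F [-0.6   0.42  0.04] w 68.7 g 0.0 j7 1.05
```

The lever is on: the ball is at the predicted "on" pixel (170,300). Next, wrench B at (462,-22), bar direction 156°.

```bash
python3 -c "
from plan import *
go([(462,-22.5,180,65.9),(462,-22.5,150,65.9)],step=48)"
```

```text
t 36.65 at [ 391.36 -221.22  215.37] b 36.37 F [-0.6   0.42  0.04] w 68.7 g 0.0 j7 1.05
[[[0.095, 0.14, 0.028, -0.033], [0.079, 0.149, 0.028, -0.033], [0.064, 0.156, 0.028, -0.033], [0.047, 0.162, 0.029, -0.033], [0.03, 0.166, 0.028, -0.032]]]
[[[0.0, -0.0, 0.12, -0.0]]]
```

Emit:
{"method": "move_arm", "body": {"commands": [[[0.095,0.14,0.028,-0.033],[0.079,0.149,0.028,-0.033],[0.064,0.156,0.028,-0.033],[0.047,0.162,0.029,-0.033],[0.03,0.166,0.028,-0.032]]]}}

```text
clock: 37.28
tcp_pos: [462.5, -20.6, 179.6]
ee_rot: [0.207, 0.978, -0.001, 0.0]
contact_force: [0.1, 1.1, 0.7]
width: 68.3
grasp_force: 0.0
```

Emit:
{"method": "move_arm", "body": {"commands": [[[0,0,0.1,0],[0,0,0,0],[0,0,0,0],[0,0,0,0]]]}}

```text
clock: 37.78
tcp_pos: [462.1, -21.6, 155.9]
ee_rot: [0.208, 0.978, 0.0, 0.001]
contact_force: [1.0, -1.2, -0.4]
width: 68.2
grasp_force: 0.0
```

```bash
python3 -c "
from plan import *
go([(462,-22.5,105,65.9)],step=60)"
```

```text
t 37.77 at [462.12 -21.58 155.87] b 65.93 F [ 1.   -1.22 -0.39] w 68.2 g 0.0 j7 1.22
[[[-0.001, -0.004, 0.203, 0.0]]]
```

Emit:
{"method": "move_arm", "body": {"commands": [[[-0.001,-0.004,0.1,0],[0,0,0.1,0],[0,0,0,0],[0,0,0,0]]]}}

```text
clock: 38.28
tcp_pos: [462.1, -21.9, 106.1]
ee_rot: [0.208, 0.978, 0.0, 0.001]
contact_force: [0.2, 0.5, 0.2]
width: 68.3
grasp_force: 0.0
```

Emit:
{"method": "move_arm", "body": {"commands": [[[0,0,0,0],[0,0,0,0],[0,0,0,0],[0,0,0,0],[0,0,0,0]]], "jaw": 1}}

```text
clock: 38.9
tcp_pos: [461.6, -21.9, 105.6]
ee_rot: [0.207, 0.978, 0.0, 0.0]
contact_force: [-1.2, 0.1, 5.8]
width: 12.4
grasp_force: 58.6
```

Emit:
{"method": "move_arm", "body": {"commands": [[[0,0,-0.06,0],[0,0,-0.12,0],[0,0,-0.18,0],[0,0,-0.2,0],[0,0,-0.12,0]]]}}

```text
clock: 39.52
tcp_pos: [461.2, -21.9, 277.0]
ee_rot: [0.208, 0.978, 0.001, 0.001]
contact_force: [0.4, 0.0, -5.7]
width: 12.5
grasp_force: 59.4
```

```bash
python3 -c "
from plan import *
go([(560,140,275,60.3),(602,209,260,60.3)],step=48)"
```

```text
t 39.52 at [461.21 -21.92 277.03] b 66.02 F [ 0.39  0.01 -5.7 ] w 12.5 g 59.4 j7 1.08
[[[-0.024, 0.188, 0.002, 0.008], [-0.02, 0.189, 0.002, 0.008], [-0.015, 0.189, 0.002, 0.008], [-0.01, 0.189, 0.002, 0.008], [-0.005, 0.162, 0.03, -0.0]]]
[[[-0.004, 0.161, 0.03, -0.0]]]
```

Emit:
{"method": "move_arm", "body": {"commands": [[[-0.024,0.188,0.002,0.008],[-0.02,0.189,0.002,0.008],[-0.015,0.189,0.002,0.008],[-0.01,0.189,0.002,0.008],[-0.005,0.162,0.03,0]]]}}

```text
clock: 40.15
tcp_pos: [580.7, 177.0, 264.8]
ee_rot: [0.256, 0.967, -0.0, -0.001]
contact_force: [-0.0, -0.0, -5.1]
width: 12.6
grasp_force: 59.3
```

Emit:
{"method": "move_arm", "body": {"commands": [[[-0.004,0.161,0.03,0],[0,0,0,0],[0,0,0,0],[0,0,0,0]]]}}

```text
clock: 40.65
tcp_pos: [601.3, 207.3, 258.0]
ee_rot: [0.257, 0.966, -0.001, -0.0]
contact_force: [0.4, 0.5, -4.8]
width: 12.6
grasp_force: 59.3
```

```bash
python3 -c "
from plan import *
go([(655.8,303.6,258,60.1)],step=28)"
```

```text
t 40.65 at [601.28 207.28 257.98] b 60.16 F [ 0.4   0.53 -4.79] w 12.6 g 59.3 j7 0.83
[[[0.001, 0.111, -0.0, 0.0], [0.001, 0.111, -0.0, 0.0], [0.0, 0.11, -0.0, 0.0], [0.001, 0.111, -0.0, 0.0]]]
```

Emit:
{"method": "move_arm", "body": {"commands": [[[0.001,0.111,0,0],[0.001,0.111,0,0],[0.001,0.111,0,0],[0.001,0.111,0,0],[0,0,0,0]]]}}

```text
clock: 41.28
tcp_pos: [655.5, 309.3, 257.8]
ee_rot: [0.255, 0.967, 0.001, -0.0]
contact_force: [-1.4, 0.3, -6.0]
width: 12.5
grasp_force: 59.3
```

Emit:
{"method": "move_arm", "body": {"commands": [[[0,0,0.03,0],[0,0,0.03,0],[0,0,0.02,0],[0,0,0,0],[0,0,0,0]]]}}

```text
clock: 41.9
tcp_pos: [655.9, 306.2, 238.2]
ee_rot: [0.256, 0.967, 0.0, 0.0]
contact_force: [0.1, 0.6, -5.3]
width: 12.7
grasp_force: 59.3
```

Emit:
{"method": "move_arm", "body": {"commands": [[[0,0,0.012,0],[0,0,0.012,0],[0,0,0.008,0],[0,0,0,0],[0,0,0,0]]]}}

```text
clock: 42.52
tcp_pos: [655.9, 306.3, 230.1]
ee_rot: [0.256, 0.967, 0.0, 0.0]
contact_force: [-0.1, 0.5, -5.6]
width: 12.0
grasp_force: 59.3
```

Emit:
{"method": "move_arm", "body": {"commands": [[[0,0,0.008,0],[0,0,0,0],[0,0,0,0]]]}}

```text
clock: 42.9
tcp_pos: [655.8, 306.2, 228.0]
ee_rot: [0.256, 0.967, -0.0, -0.0]
contact_force: [0.1, 0.3, -4.6]
width: 12.8
grasp_force: 59.3
```

Emit:
{"method": "move_arm", "body": {"commands": [[[0,0,0.008,0],[0,0,0,0],[0,0,0,0]]]}}

```text
clock: 43.28
tcp_pos: [656.0, 306.3, 226.2]
ee_rot: [0.256, 0.967, 0.0, 0.0]
contact_force: [0.4, 0.1, -5.0]
width: 12.3
grasp_force: 59.6
```

Emit:
{"method": "move_arm", "body": {"commands": [[[0,0,0.008,0],[0,0,0.004,0],[0,0,0,0],[0,0,0,0]]]}}

```text
clock: 43.78
tcp_pos: [656.9, 307.0, 225.2]
ee_rot: [0.256, 0.967, 0.001, 0.001]
contact_force: [-1.1, -0.1, 6.0]
width: 12.5
grasp_force: 60.5
```

Contact. Open partly, then lift away.

Emit:
{"method": "move_arm", "body": {"commands": [[[0,0,0,0],[0,0,0,0],[0,0,0,0],[0,0,0,0]]], "jaw": 0.6}}

```text
clock: 44.28
tcp_pos: [655.7, 306.1, 222.5]
ee_rot: [0.256, 0.967, -0.0, -0.0]
contact_force: [0.1, -1.2, 0.1]
width: 34.3
grasp_force: 0.0
```

Emit:
{"method": "move_arm", "body": {"commands": [[[0,0,-0.04,0],[0,0,-0.08,0],[0,0,-0.1,0],[0,-0.05,-0.05,0],[0,-0.2,0,0]]]}}

```text
clock: 44.9
tcp_pos: [625.5, 254.7, 292.7]
ee_rot: [0.254, 0.967, 0.002, 0.002]
contact_force: [0.7, -1.3, 0.3]
width: 34.1
grasp_force: 0.0
```

Emit:
{"method": "move_arm", "body": {"commands": [[[0,-0.2,0,0],[0,-0.2,0,0],[0,-0.15,0,0],[0,0,0,0]]], "jaw": 0.2}}

```text
clock: 45.4
tcp_pos: [555.5, 127.1, 291.4]
ee_rot: [0.26, 0.966, 0.0, -0.0]
contact_force: [0.5, 0.2, -0.0]
width: 68.6
grasp_force: 0.0
```

```bash
python3 - <<'E'
from plan import *
s=cam("scene",2);crop(s,340,70,500,190,5,"w1",1.7)
go([(440.8,108.8,200,61.3),(440.8,108.8,155,61.3)],step=48)
E
```

```text
t 45.50 at [556.68 132.23 291.3 ] b 60.24 F [-0.55  1.    0.37] w 68.2 g 0.0 j7 0.87
[[[0.089, -0.078, 0.091, -0.001], [0.089, -0.078, 0.091, -0.002], [0.09, -0.077, 0.092, -0.001], [0.09, -0.076, 0.091, -0.002], [-0.0, -0.0, 0.18, 0.0]]]
```

View pics/w1.png

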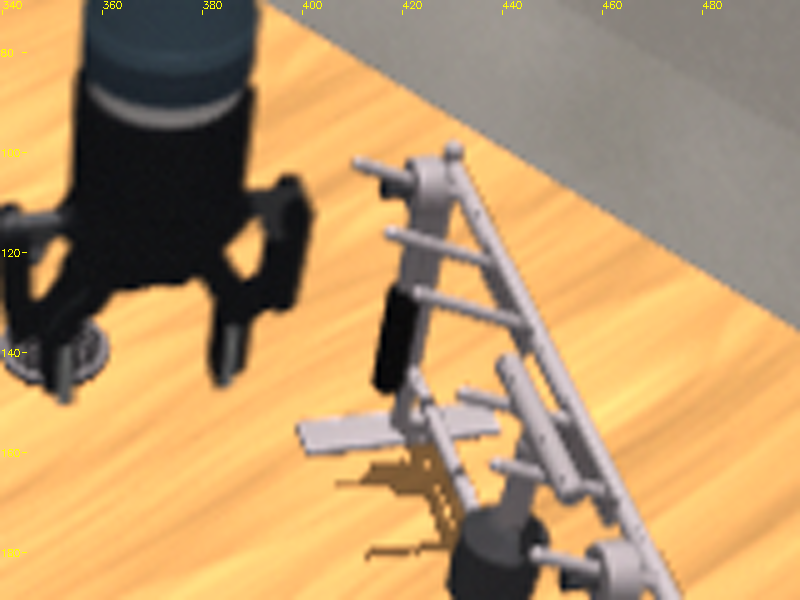

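Wrench B hangs across pegs pair 2, its bar from (440,142) to (452,168). Now wrench A.

Emit:
{"method": "move_arm", "body": {"commands": [[[0.089,-0.078,0.091,-0.001],[0.089,-0.078,0.091,-0.002],[0.09,-0.077,0.092,-0.001],[0.09,-0.076,0.091,-0.002],[0,0,0,0]]]}}

```text
clock: 46.12
tcp_pos: [437.4, 109.4, 197.1]
ee_rot: [0.246, 0.969, -0.001, -0.003]
contact_force: [0.2, 0.5, -0.1]
width: 68.0
grasp_force: 0.0
```

Emit:
{"method": "move_arm", "body": {"commands": [[[0,0,0.18,0],[0,0,0,0],[0,0,0,0],[0,0,0,0]]]}}

```text
clock: 46.62
tcp_pos: [442.8, 109.8, 156.1]
ee_rot: [0.247, 0.969, 0.001, 0.001]
contact_force: [0.3, -0.5, 0.2]
width: 68.5
grasp_force: 0.0
```

```bash
python3 -c "
from plan import *
go([(440.8,108.8,105.5,61.3)],step=30)"
```

```text
t 46.62 at [442.8  109.78 156.07] b 61.38 F [ 0.3  -0.5   0.16] w 68.5 g 0.0 j7 0.82
[[[0.003, -0.004, 0.101, 0.0], [0.002, -0.003, 0.101, 0.0]]]
```

Emit:
{"method": "move_arm", "body": {"commands": [[[0.003,-0.004,0.1,0],[0.002,-0.003,0.1,0],[0,0,0,0],[0,0,0,0]]]}}

```text
clock: 47.12
tcp_pos: [440.2, 108.5, 105.6]
ee_rot: [0.247, 0.969, 0.001, 0.001]
contact_force: [0.2, 0.5, 0.0]
width: 68.2
grasp_force: 0.0
```

Emit:
{"method": "move_arm", "body": {"commands": [[[0,0,0,0],[0,0,0,0],[0,0,0,0],[0,0,0,0],[0,0,0,0]]], "jaw": 1}}

```text
clock: 47.75
tcp_pos: [439.6, 108.7, 104.9]
ee_rot: [0.247, 0.969, 0.001, 0.0]
contact_force: [-1.0, 0.6, 4.3]
width: 12.5
grasp_force: 58.7
```

Emit:
{"method": "move_arm", "body": {"commands": [[[0,0,-0.06,0],[0,0,-0.12,0],[0,0,-0.18,0],[0,0,-0.18,0],[0,0,-0.08,0]]]}}

```text
clock: 48.38
tcp_pos: [439.3, 107.4, 261.4]
ee_rot: [0.248, 0.969, 0.001, 0.001]
contact_force: [0.5, 1.1, -5.6]
width: 12.3
grasp_force: 59.3
```

```bash
python3 -c "
from plan import *
go([(491.2,278.5,258,60.1)],step=45)"
```

```text
t 48.38 at [439.29 107.45 261.38] b 61.32 F [ 0.52  1.06 -5.62] w 12.3 g 59.3 j7 0.71
[[[0.037, 0.175, 0.003, 0.002], [0.037, 0.175, 0.004, 0.002], [0.039, 0.174, 0.003, 0.001], [0.039, 0.175, 0.004, 0.002]]]
```

Emit:
{"method": "move_arm", "body": {"commands": [[[0.037,0.175,0.003,0.002],[0.037,0.175,0.003,0.002],[0.039,0.174,0.003,0.001],[0.039,0.175,0.003,0.002],[0,0,0,0]]]}}

```text
clock: 49.0
tcp_pos: [488.8, 284.1, 254.7]
ee_rot: [0.254, 0.967, -0.001, -0.001]
contact_force: [-1.1, 1.3, -4.3]
width: 12.4
grasp_force: 59.3
```

Emit:
{"method": "move_arm", "body": {"commands": [[[0,0,0,0],[0,0,0,0],[0,0,0,0],[0,0,0,0]]]}}

```text
clock: 49.5
tcp_pos: [490.8, 278.6, 256.5]
ee_rot: [0.258, 0.966, 0.0, -0.0]
contact_force: [0.4, -0.2, -4.4]
width: 12.2
grasp_force: 59.3
```

```bash
python3 -c "
from plan import *
go([(543.2,368.7,258,60.1)],step=28)"
```

```text
t 49.50 at [490.8  278.59 256.45] b 60.05 F [ 0.41 -0.19 -4.43] w 12.2 g 59.3 j7 0.57
[[[-0.0, 0.104, -0.002, -0.0], [-0.001, 0.104, -0.001, -0.0], [-0.0, 0.104, -0.002, -0.0], [-0.001, 0.105, -0.001, -0.0]]]
```

Emit:
{"method": "move_arm", "body": {"commands": [[[0,0.104,-0.002,0],[0,0.104,-0.002,0],[0,0.104,-0.002,0],[0,0.104,0,0],[0,0,0,0]]]}}

```text
clock: 50.12
tcp_pos: [542.3, 372.6, 257.4]
ee_rot: [0.256, 0.967, 0.001, -0.0]
contact_force: [0.1, 0.7, -5.1]
width: 12.6
grasp_force: 59.4
```

Emit:
{"method": "move_arm", "body": {"commands": [[[0,0,0.03,0],[0,0,0.03,0],[0,0,0.03,0],[0,0,0,0],[0,0,0,0]]]}}

```text
clock: 50.75
tcp_pos: [542.6, 369.4, 235.4]
ee_rot: [0.258, 0.966, 0.0, 0.0]
contact_force: [-0.4, -0.5, -5.1]
width: 12.3
grasp_force: 59.3
```

Emit:
{"method": "move_arm", "body": {"commands": [[[0,0,0.012,0],[0,0,0.008,0],[0,0,0.008,0],[0,0,0,0],[0,0,0,0]]]}}

```text
clock: 51.38
tcp_pos: [542.6, 369.5, 228.3]
ee_rot: [0.258, 0.966, 0.0, 0.0]
contact_force: [1.2, 0.6, -5.0]
width: 12.2
grasp_force: 59.4
```

Emit:
{"method": "move_arm", "body": {"commands": [[[0,0,0.008,0],[0,0,0.004,0],[0,0,0,0],[0,0,0,0]]]}}

```text
clock: 51.88
tcp_pos: [543.0, 369.8, 226.0]
ee_rot: [0.258, 0.966, 0.001, 0.0]
contact_force: [0.6, 0.3, -1.7]
width: 12.4
grasp_force: 59.8
```

Emit:
{"method": "move_arm", "body": {"commands": [[[0,0,0.006,0],[0,0,0,0],[0,0,0,0]]]}}

```text
clock: 52.25
tcp_pos: [543.5, 370.3, 225.4]
ee_rot: [0.258, 0.966, 0.001, 0.001]
contact_force: [-0.6, 0.7, 5.7]
width: 12.7
grasp_force: 60.5
```

Emit:
{"method": "move_arm", "body": {"commands": [[[0,0,0,0],[0,0,0,0],[0,0,0,0],[0,0,0,0]]], "jaw": 0.6}}

```text
clock: 52.75
tcp_pos: [542.4, 369.2, 223.3]
ee_rot: [0.258, 0.966, -0.0, -0.0]
contact_force: [0.2, -0.1, -0.1]
width: 34.0
grasp_force: 0.0
```

Emit:
{"method": "move_arm", "body": {"commands": [[[0,0,-0.04,0],[0,0,-0.08,0],[0,0,-0.1,0],[0,-0.05,-0.05,0],[0,-0.2,0,0]]]}}

```text
clock: 53.38
tcp_pos: [512.1, 317.3, 293.6]
ee_rot: [0.256, 0.967, 0.002, 0.002]
contact_force: [0.3, -0.2, -0.3]
width: 34.2
grasp_force: 0.0
```

Emit:
{"method": "move_arm", "body": {"commands": [[[0,-0.2,0,0],[0,-0.15,0,0],[-0.1,0,0,0],[-0.1,0,0,0],[0,0,0,0]]]}}

```text
clock: 54.0
tcp_pos: [512.3, 211.7, 292.0]
ee_rot: [0.26, 0.966, 0.0, 0.001]
contact_force: [0.4, -0.1, 0.3]
width: 34.5
grasp_force: 0.0
```

```bash
python3 - <<'E'
from prof import *
import pickle
s=cam("scene",2);t=cam("top",2);t0,s0=pickle.load(open("c0.pkl","rb"))
im=np.clip(s["img"]*1.7,0,255).astype(np.uint8)[80:400,140:500,::-1]
cv2.imwrite("pics/end.png",cv2.resize(im,None,fx=1.85,fy=1.85,interpolation=cv2.INTER_CUBIC))
xs=np.arange(-50,50.1,.5)
for O in([472.4,-243],[461.8,-165.7]):
    for n,c in (("top",t),("scene",s)):
      R=rect(c,np.array(O),np.radians(7.8),xs,xs,74);print(n,O,"x",peaks(R[abs(xs)<20].mean(0),xs,2),"y",peaks(R[:,abs(xs)<20].mean(1),xs,2))
E
```

```text
top [472.4, -243] x [(-34.0, -4.8), (38.0, 4.1)] y [(-29.5, -5.2), (34.5, 4.1), (47.0, -3.3)]
scene [472.4, -243] x [(-46.0, -2.9), (-33.5, -6.0), (44.5, 6.4)] y [(-33.0, -5.1), (34.0, 6.4), (43.5, -5.1)]
top [461.8, -165.7] x [(-34.5, -3.5), (38.0, 3.4)] y [(-43.5, 4.1), (-31.0, -3.4), (34.5, 3.4), (47.0, -2.9)]
scene [461.8, -165.7] x [(-45.5, -2.3), (-33.5, -5.9), (44.5, 6.1)] y [(-44.0, 6.4), (-34.5, -5.1), (34.0, 5.3), (42.0, 3.0)]
```

View pics/end.png

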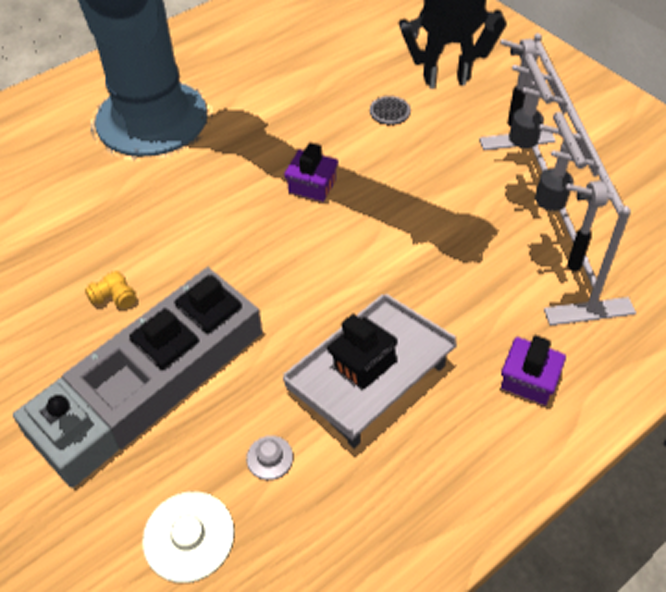

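In the picture both wrenches hang on the rack (crop (525,125) and (555,185)), the two spent packs are flush in bays 1 and 2, and the lever is on at (58,405). The charged pack is flat on the deck at (362,350), and the regulator parts are untouched. Handing in.

```bash
python3 -c "
from bench import ctrl
print(ctrl.sign_off())"
```

```text
the job is handed in; nothing more can be done
None
```

I handed the job in with everything in place at the last look, though the hand-in returned no verdict: the charged pack is on the ready shelf, both spent packs are home in bays 1 and 2, the switch is on, both T-wrenches are hung, and the regulator parts and purple packs are where they lay.

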